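# Chock a glass bottle on a sloping shop display

### The job

Put the glass bottle on show on the sloping board: first slide the stray brass wedge over the board, without lifting it, into the empty taped outline, in line with its partner. Then take the bottle from its stand, lay it on its side across the slope just uphill of the wedges and midway between them (cap to either side), and let go only once it rests against both, so that it neither drops nor rolls. Leave the partner wedge and the other goods where they are.

Things in the scene. Friction and masses are not known exactly. Their poses are not given: they have to be found in the camera images.
- board: Fixed white plinth with a flat slate-grey top, 200 mm down the slope x 360 mm across, sloping 12 degrees. Origin: centre of the top surface, 60 mm over the counter (low edge 39, high edge 81). x points down the slope along the surface, y level across it, z out of the surface. Two flat white tape outlines (70 x 44 mm), 96 mm apart across the slope: one holds the partner wedge, one is empty.
- mark (a point): Centre of the empty tape outline, on the board's surface. The stray wedge's origin goes here, its axes along the board's axes.
- rest (a point): Point on the board's surface midway between the two outlines' centres. A bottle touching both wedges on their outlines has its middle 43 mm straight uphill of this point and 28 mm out from the surface.
- wedge_loose: Stray brass wedge, 60 long (x) x 36 wide (y) x 40 mm high (z), 0.38 kg, rubber sole (friction about 0.6), on the board, turned a little. Origin: centre of its sole. Thin nose at x = -30 (2.5 mm high), facing uphill; its face rises at 37 degrees to 40 mm high at x = 20, then flat to the back at x = 30. Grip its two parallel sides near the thick end.
- wedge_set: Partner wedge of the same make and size, loose, already in its own outline with its nose uphill; leave it there. With both in their outlines the gap between the wedges is 60 mm, room for a finger. Origin and axes as for the stray wedge.
- bottle: Empty clear glass bottle, blue cap, about 0.28 kg, 202 mm long. Round: straight part 56 mm across, 150 mm long, then shoulder, neck and 33 mm cap. Origin on its axis at the middle of the straight part, near its centre of mass; x runs to the cap (foot at x = -75 mm, cap end at 127 mm). Starts in the stand, cap end raised 35 degrees. Rolls freely on the board unless chocked.
- stand: Fixed dark steel stand for a reclining bottle: base 175 x 90 x 8 mm, two narrow V saddles under the bottle, 52 mm either side of its middle and reaching to 12 mm below its axis, and a stop behind its foot. Between the saddles the bottle's sides are free. The bottle lifts out square to its axis. Origin on the counter; x: level, towards the raised cap; bottle's middle 99 mm above the origin.
- ring_box: Bystander: open black ring box with a gold ring, 70 x 70 x 44 mm, origin under its centre. Leave it alone.
- gift_box: Bystander: silver gift box with gold band and bow, 85 x 85 x 66 mm, origin under its centre. Leave it alone.
- paperweight: Bystander: clear glass ball of 60 mm on a black foot, 69 mm high, origin under its centre. Leave it alone.
- axis_cap (a point): Point on the bottle's axis, 48 mm from its middle towards the cap. With the bottle in place this point or its twin is straight uphill of each wedge, 43 mm from the centre of that wedge's sole.
- axis_foot (a point): Its twin: point on the bottle's axis, 48 mm from its middle towards the foot.
Not all that is in view belongs to the job. Leave any orange, pink or purple look-alike of the wedge_loose alone.

How it is judged:
On the way, in this order (a step that is already met when the one before it is completed fails the run):
1. the stray wedge stands in the empty outline, let go, with the bottle still off the board (x of wedge_loose in the frame of mark between -0.008 and 0.008 m and y of wedge_loose in the frame of mark between -0.01 and 0.01 m and angle between the x axis of wedge_loose and the x axis of board, either way round below 0.14 rad and z of wedge_loose in the frame of mark below 0.004 m and contact force between wedge_loose and the fingers below 0.01 N and contact force between bottle and board below 0.01 N), for 0.2 s.
2. the bottle lies across the slope against both wedges and is let go (x of wedge_loose in the frame of mark between -0.008 and 0.008 m and y of wedge_loose in the frame of mark between -0.01 and 0.01 m and angle between the x axis of wedge_loose and the x axis of board, either way round below 0.14 rad and z of wedge_loose in the frame of mark below 0.004 m and z of bottle in the frame of rest between 0.025 and 0.031 m and x of bottle in the frame of rest between -0.055 and -0.031 m and y of bottle in the frame of rest between -0.02 and 0.02 m and angle between the x axis of bottle and the y axis of board, either way round below 0.14 rad and (contact force between bottle and wedge_loose above 0.02 N or contact force between bottle and wedge_set above 0.02 N) and ((x of axis_cap in the frame of wedge_set between -0.049 and -0.038 m and x of axis_foot in the frame of wedge_loose between -0.049 and -0.038 m) or (x of axis_foot in the frame of wedge_set between -0.049 and -0.038 m and x of axis_cap in the frame of wedge_loose between -0.049 and -0.038 m)) and linear speed of bottle below 0.01 m/s and angular speed of bottle below 0.1 rad/s and contact force between bottle and the fingers below 0.01 N), for 0.2 s.
At the end, for the whole second after the job is handed in: The stray wedge is on its outline (8 mm along, 10 mm across the slope, 8 degrees), the partner within 12 mm of its start; the bottle lies on the board across the slope (8 degrees), middle within 20 mm of midway, touching a wedge and within about 5 mm of both, at rest, released (all of step 2 and linear speed of wedge_loose below 0.01 m/s and distance of wedge_set from where it was at the start of the episode below 0.012 m and contact force between wedge_loose and the fingers below 0.01 N).
It fails at once if the stray wedge is lifted off the board (more than 8 mm) instead of slid (z of wedge_loose in the frame of mark above 0.008 m).
It fails at once if the bottle is set on the board before the stray wedge is on its outline (contact force between bottle and board above 0.2 N and not (x of wedge_loose in the frame of mark between -0.015 and 0.015 m and y of wedge_loose in the frame of mark between -0.017 and 0.017 m and angle between the x axis of wedge_loose and the x axis of board, either way round below 0.2 rad)).
It fails at once if the bottle drops or rolls freely (over 0.3 m/s with no finger on it) (linear speed of bottle above 0.3 m/s and contact force between bottle and the fingers below 0.01 N).
It fails at once if the partner wedge is shoved out of its outline (more than 15 mm) (distance of wedge_set from where it was at the start of the episode above 0.015 m).
It fails at once if other goods are moved (more than 20 mm) or knocked over (distance of any of ring_box, gift_box, paperweight from where it was at the start of the episode above 0.02 m or angle between any of ring_box, gift_box, paperweight's own z axis and vertical above 0.3 rad).
It also fails if it takes over 64 s, if anything falls off the work surface, if the arm or the gripper's body presses on something with over 40 N, if the wrist force passes 120 N, or if a joint passes its speed limit or range.

### The arm

A 6-joint arm with a two-finger parallel gripper is mounted at the origin on the work surface. World frame = base frame: x ahead of the robot, y to its left, z up, the work surface at z = 0. Lengths are in m, angles in rad, forces in N, time in s.
With the tool pointing down it reaches from about 0.35 to 0.85 m from the base axis. Payload 8.1 kg.
Tool frame: the origin (TCP) lies midway between the tips of the shut fingers; the grasp point (between the pads) lies 19 mm behind it; y points along the fingers, x is the direction in which the jaws open and shut, and the axes are right-handed (so a half turn about y gives the same grasp; the last joint's range is limited). The gripper opens to 93 mm and grips with 3 to 60 N. Pads are 15 mm wide; open, the fingers measure 128 mm over their backs; the gripper's body (75 mm by 188 mm) begins 65 mm behind the grasp point.
Start: joints at [-1.242, 0.13, 1.488, -0, 1.523, -0.085], TCP at [0.241, -0.549, 0.219] pointing down, gripper open.
Joint ranges: [-2.96, 2.96], [-0.89, 2.26], [0.02, 2.5], [-1.34, 4.48], [0, 2.73], [-2.66, 2.66]. Speed limits (rad/s): [2.39, 2.39, 2.79, 3.14, 3.14, 3.14].

### API

Orientations are given as a unit quaternion [w, x, y, z].
In Python, from cell import sense, eyes, sign_off gives the robot as it stands.
- The arm moves only by the tool servo_tool, never from a script. Its argument "plan" is a list of rows, each a list of 7 numbers: the turn, a rotation vector about the world's x, y, z in rad, then the shift along the world's x, y, z in cm, then the finger opening in cm, from 0 to 9.3. A call has 1 to 12 rows; each row is the pose to reach, as a shift and turn from the pose commanded when the call began; what a row does not reach only later rows make up. A row lasts 1/10 s, in which the tool goes at most 50 mm and 8.59 degrees, less where a joint would pass 70% of its speed; a pose out of reach is approached as far as the arm can. A call with a gripper value outside its range is refused whole. The fingers move at their own pace and stop on an object; the grip force is fixed at half the most. Time passes only in rows, so rows that repeat a pose let the fingers close. It gives the time, the measured TCP pose, the force and the opening at its end, in the units of the state.
- sense(): the state, without advancing time (a new reading comes with each control period).
- eyes.get_image(name): name is "scene" or "top"; returns (picture, depth): 384x512x3 uint8, red, green, blue; 384x512 float32, m along the optical axis (not along the pixel's ray), 0 where there is no reading.
- eyes.camera_model(name): a dict with "fx", "fy", "cx", "cy" (pixels), "k1" (the pictures are not rectified: a ray, as slopes to the right and down, at radius r is drawn at 1 + k1 r^2 times it, then the intrinsics apply), "rvec" (rotation vector, rad) and "tvec" (3), from world to camera coordinates, as OpenCV has them. Camera axes: x right, y down, z forward; pixel columns grow to the right and rows downward; lengths in m; the calibration is good to about 2 mm. A picture is of the moment at which its call begins. camera_model takes no time and is no camera call.
- sign_off(): hands the job in, once; it reports no verdict.
Trained networks look in the newest picture that a camera, given by its name, has taken for a name from the list of things; names that differ only in an ending like _2 or _b are one class to them, and where a whole thing is asked for, a point or a joint stands for the part that bears it (a point fixed in the world has none). Each returns a list of dicts, best first, with "confidence" (0 to 1); they miss things now and then, are a little off and sometimes report something else, mostly with a low value. They report only what shows in the picture. A call takes as long as a camera call. They do not tell look-alikes from the thing itself.
- eyes.spot_in(camera, thing): "point" ([x, y, z] in m, in world coordinates, good to about 4 mm: the middle of the surface that is visible of it).
- eyes.cut_out(camera, thing): "pixels" (384x512 bool, what is visible of it).
- eyes.spot_point(camera, thing): "point" ([x, y, z] in m, in world coordinates, good to about 4 mm: a listed point, or the origin of a listed thing).
The state is a dict: "time_s": time; "q": joint angles; "qvel": joint speeds; "joint_efforts": joint torques, N m; "tool_pos": TCP position; "tool_rot": TCP orientation; "force": force on the tool from outside, world axes, zero at the start; "ft_torque": the same for the moment, N m; "finger_gap": opening from 0.0 (shut) to 1.0 (fully open).
Only numpy, scipy, OpenCV 4.12 (cv2) and the standard library are available. Lean on these libraries where they do the work, as an engineer would, in place of code of your own. Each camera call takes 0.05 s, during which the arm holds its last target.

## Working session

There is one attempt and no reset: what is moved stays moved. The work goes in short steps, Python scripts to look and compute and a tool call to move; the robot and the scene stay as the last step left them, time stands still between calls to the robot, and variables do not carry over. Pictures are saved under pics/ and viewed, and the job is handed in when it is done.

Besides the shell and the picture viewer there is one more tool, called after "Request:" as name(argument=value, ...) on one line, values as JSON. servo_tool: Moves the arm, as the interface text tells. Its arguments: {"type":"object","properties":{"plan":{"type":"array","items":{"type":"array","items":{"type":"number"}}}},"required":["plan"]}

```bash
ls; mkdir -p pics; cat > h.py <<'E'
import numpy as np, cv2
from cell import sense, eyes, sign_off
from scipy.spatial.transform import Rotation as R
def cam(n):
    m=eyes.camera_model(n); Rm=cv2.Rodrigues(np.array(m['rvec'],float))[0]; return m,Rm,np.array(m['tvec'],float)
def deproj(n,uv,d):
    m,Rm,t=cam(n); K=np.array([[m['fx'],0,m['cx']],[0,m['fy'],m['cy']],[0,0,1]])
    uv=np.array(uv,float).reshape(-1,1,2)
    s=cv2.undistortPoints(uv,K,np.array([m['k1'],0,0,0,0.]))[:,0]
    P=np.c_[s,np.ones(len(s))]*np.array(d).reshape(-1,1)
    return (P-t)@Rm
def proj(n,P):
    m,Rm,t=cam(n); K=np.array([[m['fx'],0,m['cx']],[0,m['fy'],m['cy']],[0,0,1]])
    return cv2.projectPoints(np.array(P,float).reshape(-1,1,3),np.array(m['rvec'],float),t,K,np.array([m['k1'],0,0,0,0.]))[0][:,0]
def save(n,name,crop=None,scale=1):
    im,d=eyes.get_image(n); np.savez('/tmp/'+name+'.npz',im=im,d=d)
    o=im[:,:,::-1]
    if crop: x0,y0,x1,y1=crop; o=o[y0:y1,x0:x1]
    if scale!=1: o=cv2.resize(o,None,fx=scale,fy=scale,interpolation=cv2.INTER_CUBIC)
    cv2.imwrite('pics/'+name+'.png',o); return im,d
E
python3 - <<'E'
from h import *
np.set_printoptions(precision=4,suppress=True)
for n in('scene','top'):
    save(n,n+'0',scale=1.5)
    m,Rm,t=cam(n); print(n,m['fx'],m['k1'],-Rm.T@t,Rm[2])
for th in ['board','mark','rest','wedge_loose','wedge_set','bottle','stand','axis_cap','axis_foot','ring_box','gift_box','paperweight']:
    for n in('scene','top'):
        try: r=eyes.spot_point(n,th); print(th,n,[(np.round(x['point'],4).tolist(),round(x['confidence'],2)) for x in r])
        except Exception as e: print(th,n,e)
print(sense())
E
```

```text
pics
scene 407.3801564473912 0.029439586500737712 [1.2037 0.0607 0.9939] [-0.5719 -0.0302 -0.8198]
top 450.04338071423405 -0.1365860954712361 [0.417  0.0033 1.3771] [ 0.1284 -0.004  -0.9917]
board scene [([0.5349, -0.1179, 0.0597], 0.71)]
board top [([0.5302, -0.117, 0.0592], 0.97), ([0.5708, -0.1168, 0.0511], 0.45)]
mark scene [([0.5712, -0.124, 0.0497], 0.82)]
mark top [([0.5692, -0.1187, 0.0555], 0.97), ([0.6095, 0.4509, -0.0026], 0.45)]
rest scene [([0.579, -0.0744, 0.0496], 0.66)]
rest top [([0.5749, -0.0726, 0.0518], 0.68)]
wedge_loose scene [([0.7752, -0.2927, 0.0206], 0.9), ([0.4798, -0.4228, 0.0155], 0.81), ([0.7235, -0.16, 0.0214], 0.71), ([0.5482, -0.2072, 0.0509], 0.68), ([0.5904, -0.4199, 0.0212], 0.56), ([0.5734, -0.0779, 0.0516], 0.49), ([0.6996, 0.245, -0.0004], 0.16)]
wedge_loose top [([0.7176, -0.161, 0.016], 0.79), ([0.5505, -0.2059, 0.0537], 0.78), ([0.4761, -0.4174, 0.0174], 0.78), ([0.5923, -0.4216, 0.0196], 0.5), ([0.7716, -0.2914, 0.0195], 0.5)]
wedge_set scene [([0.5815, -0.0238, 0.0508], 0.69)]
wedge_set top [([0.5814, -0.0294, 0.0511], 0.66), ([0.5835, 0.26
[... 646 characters left out ...]
ene [([0.6183, 0.4484, -0.0004], 0.86)]
gift_box top [([0.6139, 0.4488, -0.0021], 0.69)]
paperweight scene [([0.4086, 0.4011, -0.0034], 0.77), ([0.7019, 0.2442, 0.0014], 0.15)]
paperweight top [([0.4131, 0.401, 0.0017], 0.79)]
{'time_s': 1.3, 'q': array([-1.2424,  0.1304,  1.4882,  0.    ,  1.523 , -0.0854]), 'qvel': array([ 0.0014,  0.0012,  0.0003, -0.    ,  0.0021, -0.0009]), 'joint_efforts': array([ -0.0017, -55.9766, -49.2049,   0.0766,   0.0234,   0.    ]), 'tool_pos': array([ 0.2413, -0.5493,  0.2187]), 'tool_rot': array([ 0.5921, -0.592 ,  0.3866, -0.3866]), 'force': array([-0.069 ,  0.3609,  0.2467]), 'ft_torque': array([ 0.0272,  0.0632, -0.0374]), 'finger_gap': 0.9994174873693517}
```

View pics/top0.png

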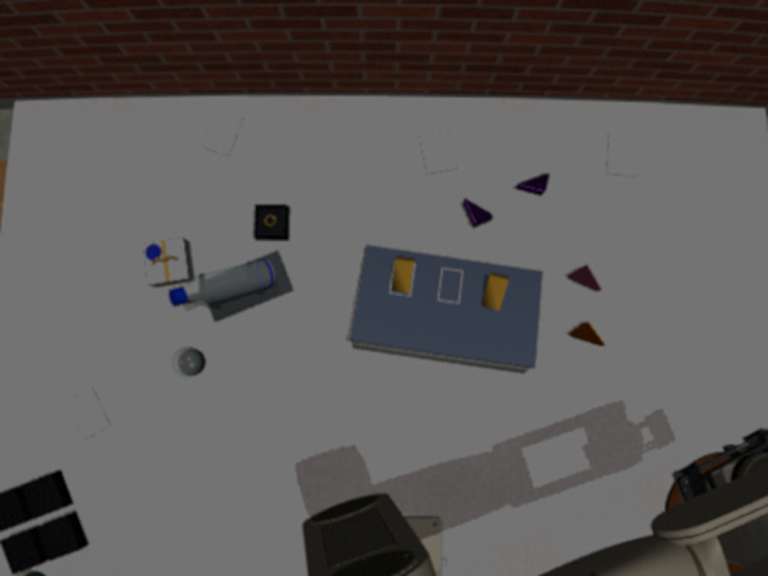

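View pics/scene0.png

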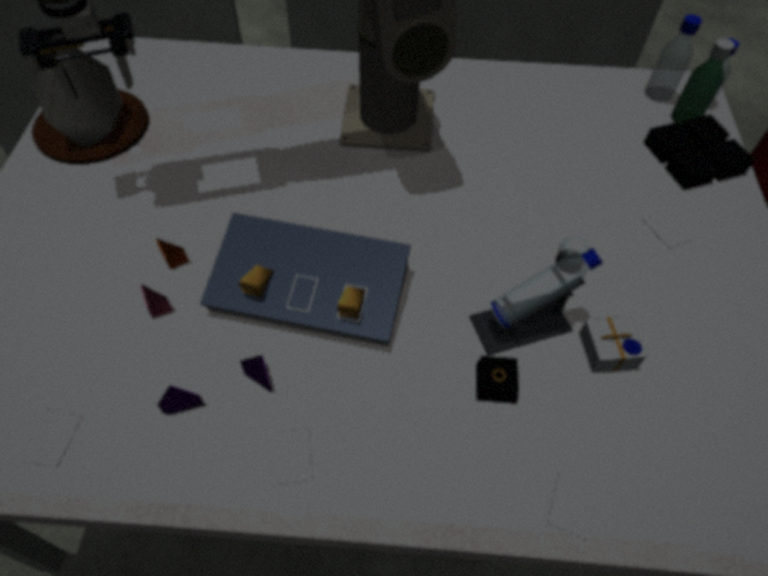

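Top picture (1.5x pixels): the gold candidates are (495,291), loose and turned, and (403,276), in its outline (partner). The look-alikes to leave are orange (586,335), pink (585,277), and purple (535,184) and (477,212). The empty outline is at (450,286). My choice is the gold wedge at (495,291), which I'll check in a crop.

```bash
python3 - <<'E'
from h import *
np.set_printoptions(precision=4,suppress=True)
for n,c in(('top',(225,155,370,255)),('scene',(125,135,285,235))):
    z=np.load(f'/tmp/{n}0.npz'); im,d=z['im'],z['d']
    x0,y0,x1,y1=c
    o=np.clip(im[y0:y1,x0:x1].astype(float)*1.6,0,255).astype(np.uint8)[:,:,::-1]
    cv2.imwrite(f'pics/{n}_crop.png',cv2.resize(o,None,fx=5,fy=5,interpolation=cv2.INTER_CUBIC))
    v,u=np.mgrid[y0:y1,x0:x1]; u=u.ravel();v=v.ravel()
    P=deproj(n,np.c_[u,v],d[v,u]); col=im[v,u].astype(int)
    bl=(col[:,2]>col[:,0]+10)&(P[:,2]>.03)&(P[:,2]<.09)
    Q=P[bl]
    for k in range(3):
        A=np.c_[Q[:,:2],np.ones(len(Q))]; s=np.linalg.lstsq(A,Q[:,2],rcond=None)[0]
        r=Q[:,2]-A@s; Q=Q[abs(r)<.004]
    nrm=np.array([-s[0],-s[1],1]); nrm/=np.linalg.norm(nrm)
    print(n,s,'tilt',np.degrees(np.arccos(nrm[2])),'down az',np.degrees(np.arctan2(nrm[1],nrm[0])),r.std(),len(Q))
    rect=cv2.minAreaRect((Q[:,:2]*1000).astype(np.float32)); print(rect)
    # gold
    g=(col[:,0]>col[:,2]+50)&(d[v,u]>0)
    G=P[g]; h=(G-np.array([0,0,s[2]]))@nrm
    for nm,ok in(('set',G[:,1]>-.12),('loose',G[:,1]<-.12)):
        H=G[ok]; print(nm,ok.sum(),H.min(0),H.max(0),H.mean(0),h[ok].max())
E
```

```text
top [-0.2108  0.0285  0.1756] tilt 12.009620528270176 down az -7.712079513378755 0.0019886383170925346 6055
((529.584228515625, -118.17643737792969), (358.2793884277344, 194.4019317626953), 81.99327850341797)
set 235 [ 0.5545 -0.0466  0.059 ] [ 0.6174 -0.0119  0.092 ] [ 0.5874 -0.0282  0.0768] 0.04477826592319752
loose 241 [ 0.5239 -0.2271  0.0585] [ 0.5872 -0.1901  0.0929] [ 0.5565 -0.2075  0.0776] 0.044392305004695536
scene [-0.2083  0.0302  0.1738] tilt 11.888201331478072 down az -8.252348617206616 0.0017690550880027716 6808
((530.80908203125, -118.45332336425781), (359.1177062988281, 198.11048889160156), 82.07427215576172)
set 94 [ 0.5581 -0.0437  0.0616] [ 0.6124 -0.0169  0.0878] [ 0.5894 -0.0311  0.0764] 0.041137470246113444
loose 85 [ 0.5261 -0.225   0.0622] [ 0.5814 -0.1986  0.0902] [ 0.5589 -0.2112  0.0782] 0.04288563158797271
```

View pics/top_crop.png

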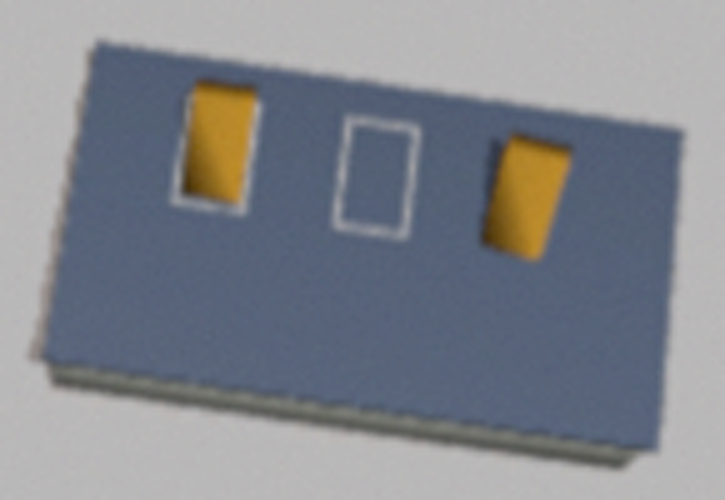

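View pics/scene_crop.png

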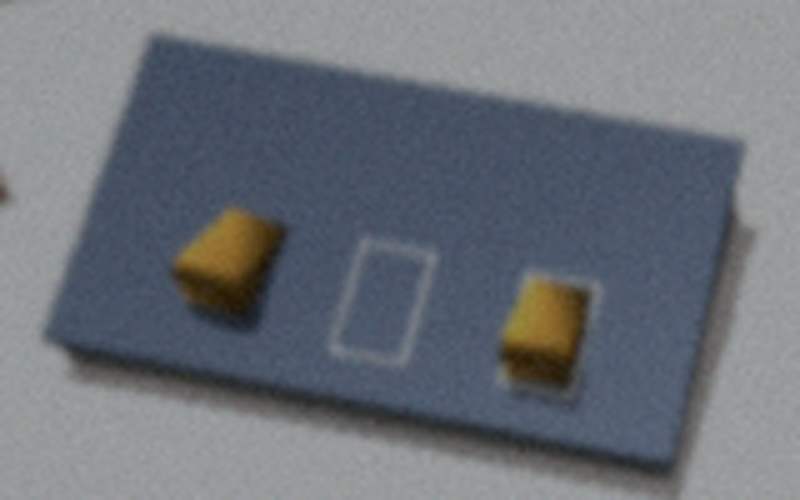

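Crop check (5x): the gold wedge at (528,198) is turned and has no outline. The empty outline is at (376,178), and the partner at (220,143) sits in its tape. The choice is confirmed. Next I'll fit the models to get precise poses.

```bash
cat > fit.py <<'E'
from h import *
from scipy.optimize import minimize
W=np.array([[x,y,z] for y in(-.018,.018) for x,z in((-.03,0),(-.03,.0025),(.02,.04),(.03,.04),(.03,0))])
S=6
def bframe(az,tilt=12.0):
    return R.from_euler('z',az,degrees=True)*R.from_euler('y',tilt,degrees=True)
def hullmask(n,P,c):
    x0,y0,x1,y1=c; uv=proj(n,P); uv=(uv-[x0,y0]+.5)*S-.5
    h=cv2.convexHull(uv.astype(np.float32))
    m=np.zeros(((y1-y0)*S,(x1-x0)*S),np.uint8); cv2.fillConvexPoly(m,np.round(h*16).astype(np.int32),255,lineType=cv2.LINE_AA,shift=4); return m/255.
def up(a): return cv2.resize(a.astype(np.float32),None,fx=S,fy=S,interpolation=cv2.INTER_LINEAR)
def gold(im):
    a=cv2.GaussianBlur(im,(3,3),0).astype(float); return (a[:,:,0]-a[:,:,2])/(a.sum(2)+1)
def fitmask(cs,targets,model,p0,steps):
    f=lambda p: sum(np.abs(hullmask(n,model(p),c)-t).sum()/t.sum() for (n,c),t in zip(cs,targets))
    p0=np.array(p0,float); sim=np.vstack([p0]+[p0+np.eye(len(p0))[i]*steps[i] for i in range(len(p0))])
    for k in range(2):
        r=minimize(f,sim[0] if k==0 else r.x,method='Nelder-Mead',options=dict(initial_simplex=sim if k==0 else np.vstack([r.x]+[r.x+np.eye(len(p0))[i]*steps[i]*.5 for i in range(len(p0))]),maxiter=250,xatol=1e-5,fatol=1e-5))
    return r.x,r.fun
def crop(a,c): return a[c[1]:c[3],c[0]:c[2]]
E
python3 - <<'E'
from fit import *
np.set_printoptions(precision=4,suppress=True)
C={'top':(225,155,370,255),'scene':(125,135,285,235)}
D={n:np.load(f'/tmp/{n}0.npz') for n in C}
bx=np.array([[sx*.1,sy*.18,0] for sx in(-1,1) for sy in(-1,1)])
for cams in(['top'],['scene'],['top','scene']):
    T=[]
    for n in cams:
        im=D[n]['im']; d=D[n]['d']; v,u=np.mgrid[:384,:512]; P=deproj(n,np.c_[u.ravel(),v.ravel()],d.ravel()).reshape(384,512,3)
        a=cv2.GaussianBlur(im,(3,3),0).astype(float); m=((a[:,:,2]-a[:,:,0])/(a.sum(2)+1)>.045)|(gold(im)>.12)
        m=crop(m,C[n]).astype(np.uint8); m=cv2.morphologyEx(m,cv2.MORPH_CLOSE,np.ones((7,7)))
        k,l,st,_=cv2.connectedComponentsWithStats(m); m=(l==1+st[1:,4].argmax()); 
        T.append((up(m)>.5).astype(float)); cv2.imwrite(f'/tmp/m_{n}.png',T[-1]*255)
    cs=[(n,C[n]) for n in cams]
    r=fitmask(cs,T,lambda p:bframe(p[2]).apply(bx)+[p[0],p[1],.06],[.53,-.118,-8],[.004,.004,1]); print(cams,'board',*r)
    b=r[0]; RB=bframe(b[2]); O=np.array([b[0],b[1],.06])
    for nm,y0 in(('set',.09),('loose',-.1)):
        T2=[]
        for n in cams:
            g=gold(D[n]['im']); g=crop(g,C[n])
            m=(up(g)>.14).astype(np.uint8); k,l,st,ce=cv2.connectedComponentsWithStats(m)
            tgt=(proj(n,RB.apply([.04,y0,.02])+O)[0]-C[n][:2])*S
            i=1+np.argmin([np.hypot(*(ce[j]-tgt))+(1e4 if st[j,4]<1000 else 0) for j in range(1,k)])
            T2.append((l==i).astype(float))
        mod=lambda p:RB.apply(R.from_euler('z',p[2],degrees=True).apply(W)+[p[0],p[1],0])+O
        r=fitmask(cs,T2,mod,[.04,y0,0 if nm=='set' else -10],[.005,.005,6]); p=r[0]
        print('  ',nm,'boardframe',p,r[1],'world',RB.apply([p[0],p[1],0])+O,[t.sum()/S/S for t in T2])
    # outlines: bright low-sat pixels in board
    for n in cams:
        im=D[n]['im'].astype(float); g=im.sum(2); 
        # straighten board patch and find white
        xs=np.arange(-.01,.1,.0005); ys=np.arange(-.1,.14,.0005); X,Y=np.meshgrid(xs,ys,indexing='ij')
        uv=proj(n,RB.apply(np.c_[X.ravel(),Y.ravel(),0*X.ravel()])+O).astype(np.float32).reshape(*X.shape,2)
        w=cv2.remap(im.astype(np.uint8),uv[...,0],uv[...,1],cv2.INTER_CUBIC); cv2.imwrite(f'pics/rect_{n}.png',cv2.resize(w[:,:,::-1],None,fx=1.5,fy=1.5))
        wh=cv2.remap((im.min(2)).astype(np.float32),uv[...,0],uv[...,1],cv2.INTER_CUBIC)
        def score(p,half=(.035,.022),tw=.0):
            t=np.linspace(-1,1,40); pts=[]
            for inset in (.001,):
                hx,hy=half[0]-inset,half[1]-inset
                pts+= [np.c_[t*hx,0*t+hy],np.c_[t*hx,0*t-hy],np.c_[0*t+hx,t*hy],np.c_[0*t-hx,t*hy]]
            q=np.vstack(pts)+p[:2]
            m1=((q[:,0]-xs[0])/.0005).astype(np.float32); m2=((q[:,1]-ys[0])/.0005).astype(np.float32)
            return -cv2.remap(wh,m2[None],m1[None],cv2.INTER_LINEAR).mean()
        best=min(((score((x,y)),x,y) for x in np.arange(.02,.06,.0005) for y in np.arange(-.03,.04,.0005)))
        best2=min(((score((x,y)),x,y) for x in np.arange(.02,.06,.0005) for y in np.arange(.07,.12,.0005)))
        print('  ',n,'empty',best,'set outline',best2, 'mark world',RB.apply([best[1],best[2],0])+O)
E
```

```text
['top'] board [ 0.5294 -0.1179 -8.0944] 0.017205110500316544
   set boardframe [0.0416 0.098  0.8778] 0.10455304804527422 world [ 0.5835 -0.0266  0.0513] [np.float64(274.19444444444446)]
   loose boardframe [ 0.036  -0.085  -7.0791] 0.09498698611040941 world [ 0.5522 -0.207   0.0525] [np.float64(291.0833333333333)]
   top empty (np.float32(-86.554825), np.float64(0.04100000000000002), np.float64(0.001500000000000029)) set outline (np.float32(-72.10063), np.float64(0.04150000000000002), np.float64(0.09800000000000003)) mark world [ 0.5693 -0.122   0.0515]
['scene'] board [ 0.5327 -0.1179 -7.9328] 0.014251103000733744
   set boardframe [0.0354 0.0957 7.6255] 0.1955672661001691 world [ 0.5802 -0.0279  0.0526] [np.float64(248.05555555555554)]
   loose boardframe [ 0.0297 -0.0864  0.6636] 0.18581745146533468 world [ 0.5495 -0.2075  0.0538] [np.float64(269.55555555555554)]
   scene empty (np.float32(-66.85904), np.float64(0.03750000000000002), np.float64(0.0010000000000000286)) set outline (np.float32(-55.637917), np.float64(0.03750000000000002), np.float64(0.09600000000000003)) mark world
[... 321 characters left out ...]
ld [ 0.5505 -0.2069  0.0531] [np.float64(291.0833333333333), np.float64(269.55555555555554)]
   top empty (np.float32(-86.62848), np.float64(0.04000000000000002), np.float64(0.001500000000000029)) set outline (np.float32(-72.026855), np.float64(0.04050000000000002), np.float64(0.09800000000000003)) mark world [ 0.5693 -0.1219  0.0517]
   scene empty (np.float32(-66.86896), np.float64(0.03950000000000002), np.float64(0.0010000000000000286)) set outline (np.float32(-55.65216), np.float64(0.03950000000000002), np.float64(0.09650000000000003)) mark world [ 0.5688 -0.1223  0.0518][ WARN:0@1.314] global loadsave.cpp:1063 imwrite_ Unsupported depth image for selected encoder is fallbacked to CV_8U.
```

```bash
cat > mv.py <<'E'
from h import *
AZ=-8.05
RB=R.from_euler('z',AZ,degrees=True)*R.from_euler('y',12,degrees=True)
MARK=np.array([.5690,-.1220,.0517])
def tool(xdir,ydir):
    y=np.array(ydir)/np.linalg.norm(ydir); x=np.array(xdir)-np.dot(xdir,y)*y; x/=np.linalg.norm(x)
    return R.from_matrix(np.c_[x,y,np.cross(x,y)])
def cur():
    s=sense(); q=s['tool_rot']; return s,np.array(s['tool_pos']),R.from_quat([q[1],q[2],q[3],q[0]])
def go(Rt,pt):
    s,p,Rc=cur()
    best=min((Rt,Rt*R.from_euler('y',180,degrees=True)),key=lambda r:(r*Rc.inv()).magnitude())
    rv=(best*Rc.inv()).as_rotvec(); print('rot',np.round(rv,4),'deg',np.round(np.degrees(np.linalg.norm(rv)),1),'shift cm',np.round((np.array(pt)-p)*100,2),'q',np.round(s['q'],2),'F',np.round(s['force'],2),'gap',round(s['finger_gap']*9.3,2),'t',s['time_s'])
E
python3 - <<'E'
from mv import *
s,p,Rc=cur(); print(Rc.as_matrix().round(3))
wl=np.array([.5512,-.2070,.0529])  # loose origin
Rw=RB*R.from_euler('z',-7.5,degrees=True)
Rt=tool(Rw.apply([0,1,0]),-Rw.apply([0,0,1]))
tip=wl+Rw.apply([.013,0,.006]); print(tip, wl)
go(Rt,tip+Rw.apply([0,0,.10])); go(Rt,tip)
print('other', ((Rt*R.from_euler('y',180,degrees=True))*Rc.inv()).as_rotvec(),(Rt*Rc.inv()).as_rotvec())
E
```

```text
[[ 0.402  0.     0.916]
 [-0.916  0.     0.402]
 [-0.    -1.     0.   ]]
[ 0.56468046 -0.21062028  0.05608916] [ 0.5512 -0.207   0.0529]
rot [-0.0429  0.2093 -0.6826] deg 41.0 shift cm [34.4  33.58 -6.48] q [-1.24  0.13  1.49  0.    1.52 -0.09] F [-0.07  0.36  0.25] gap 9.29 t 1.3
rot [-0.0429  0.2093 -0.6826] deg 41.0 shift cm [ 32.34  33.87 -16.26] q [-1.24  0.13  1.49  0.    1.52 -0.09] F [-0.07  0.36  0.25] gap 9.29 t 1.3
other [-0.04287221  0.20926214 -0.68263164] [0.26726257 0.05476228 2.4451474 ]
```

Request:
servo_tool(plan=[[-0.0429,0.2093,-0.6826,34.4,33.6,-6.5,7],[-0.0429,0.2093,-0.6826,34.4,33.6,-6.5,7],[-0.0429,0.2093,-0.6826,34.4,33.6,-6.5,7],[-0.0429,0.2093,-0.6826,34.4,33.6,-6.5,7],[-0.0429,0.2093,-0.6826,34.4,33.6,-6.5,7],[-0.0429,0.2093,-0.6826,34.4,33.6,-6.5,7],[-0.0429,0.2093,-0.6826,34.4,33.6,-6.5,7],[-0.0429,0.2093,-0.6826,34.4,33.6,-6.5,7],[-0.0429,0.2093,-0.6826,34.4,33.6,-6.5,7],[-0.0429,0.2093,-0.6826,34.4,33.6,-6.5,7],[-0.0429,0.2093,-0.6826,34.4,33.6,-6.5,7],[-0.0429,0.2093,-0.6826,34.4,33.6,-6.5,7]])

```text
time_s: 2.5
tool_pos: [0.5861, -0.2115, 0.1528]
tool_rot: [0.374, -0.479, 0.612, -0.506]
force: [-0.4, 0.1, 0.0]
finger_gap: 0.752
```

```bash
cat > t1.py <<'E'
from mv import *
wl=np.array([.5512,-.2070,.0529])
Rw=RB*R.from_euler('z',-7.5,degrees=True)
Rt=tool(Rw.apply([0,1,0]),-Rw.apply([0,0,1]))
tip=wl+Rw.apply([.013,0,.006])
E
python3 - <<'E'
from t1 import *
go(Rt,tip+Rw.apply([0,0,.10])); go(Rt,tip)
save('scene','s1',crop=(100,60,340,240),scale=3)
E
```

```text
rot [-0.0006 -0.001  -0.0033] deg 0.2 shift cm [-0.08 -0.2   0.11] q [-0.4   0.44  1.26 -0.05  1.65  1.44] F [-0.44  0.06  0.04] gap 7.0 t 2.5
rot [-0.0006 -0.001  -0.0033] deg 0.2 shift cm [-2.14  0.09 -9.67] q [-0.4   0.44  1.26 -0.05  1.65  1.44] F [-0.44  0.06  0.04] gap 7.0 t 2.5
```

View pics/s1.png

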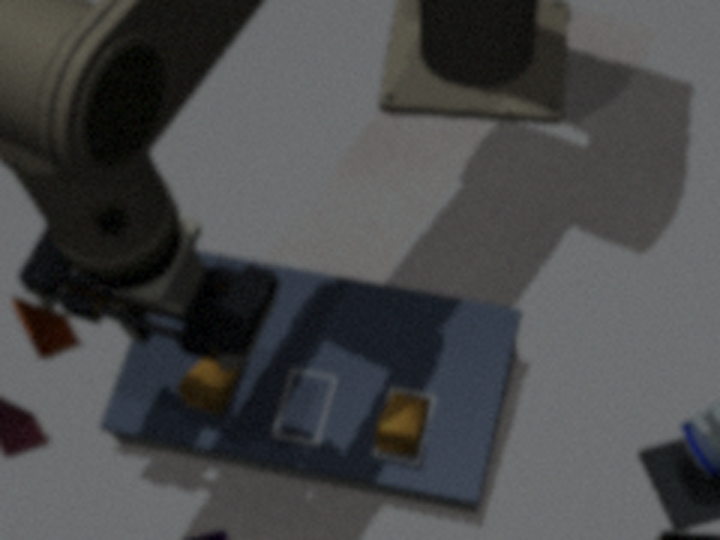

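The picture shows the gripper over the stray wedge at (208,385), with the empty outline at (307,405) and the partner at (403,422). Next I'll go down part way.

Request:
servo_tool(plan=[[0,0,0,-0.4,0.05,-2,7],[0,0,0,-0.9,0.1,-4,7],[0,0,0,-1,0.1,-4.8,7],[0,0,0,-1,0.1,-4.8,7],[0,0,0,-1,0.1,-4.8,7]])

```text
time_s: 3.05
tool_pos: [0.5752, -0.2134, 0.1067]
tool_rot: [0.373, -0.477, 0.612, -0.508]
force: [0.5, -0.2, 0.1]
finger_gap: 0.758
```

```bash
python3 - <<'E'
from t1 import *
go(Rt,tip)
save('scene','s2',crop=(120,120,280,240),scale=5)
save('top','s2t',crop=(225,150,375,262),scale=5)
E
```

```text
rot [0.0005 0.0008 0.0012] deg 0.1 shift cm [-1.06  0.28 -5.06] q [-0.41  0.45  1.33 -0.05  1.56  1.44] F [ 0.49 -0.16  0.05] gap 7.05 t 3.05
```

View pics/s2.png

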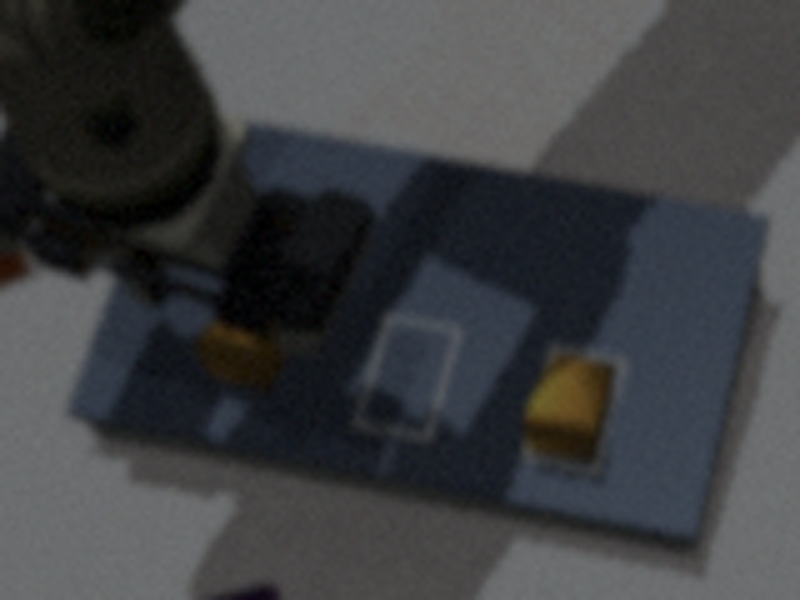

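View pics/s2t.png

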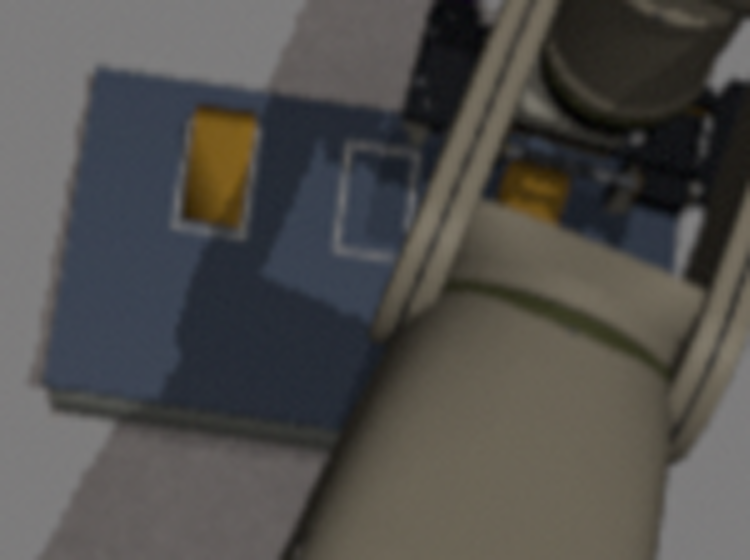

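Nothing is in the way: the wedge lies between the fingers in both views, at (535,190) in top and (240,350) in scene. I'll go down the rest of the way and grip.

Request:
servo_tool(plan=[[0,0,0,-0.5,0.15,-2.5,7],[0,0,0,-0.9,0.25,-4.3,7],[0,0,0,-1.05,0.28,-5,7],[0,0,0,-1.05,0.28,-5,7],[0,0,0,-1.05,0.28,-5,7]])

```text
time_s: 3.65
tool_pos: [0.5656, -0.2099, 0.0569]
tool_rot: [0.374, -0.477, 0.612, -0.508]
force: [0.8, 0.0, 0.0]
finger_gap: 0.753
```

```bash
python3 - <<'E'
from t1 import *
go(Rt,tip)
E
```

```text
rot [ 0.0007  0.0014 -0.0001] deg 0.1 shift cm [-0.09 -0.07 -0.08] q [-0.41  0.47  1.4  -0.05  1.47  1.45] F [0.8  0.04 0.01] gap 7.01 t 3.65
```

No contact. Close.

Request:
servo_tool(plan=[[0,0,0,0,0,0,5],[0,0,0,0,0,0,4],[0,0,0,0,0,0,3.2],[0,0,0,0,0,0,3.2],[0,0,0,0,0,0,3.2],[0,0,0,0,0,0,3.2]])

```text
time_s: 4.25
tool_pos: [0.5648, -0.2096, 0.0558]
tool_rot: [0.373, -0.477, 0.612, -0.507]
force: [-0.2, -0.2, 0.6]
finger_gap: 0.384
```

```bash
python3 - <<'E'
from t1 import *
go(Rt,tip)
# slide target
tgt=MARK+RB.apply([.013,0,.006]); Rt2=tool(RB.apply([0,1,0]),-RB.apply([0,0,1]))
go(Rt2,tgt); print(sense()['ft_torque'])
E
```

```text
rot [ 0.0001  0.     -0.0001] deg 0.0 shift cm [-0.02 -0.1   0.03] q [-0.41  0.47  1.4  -0.05  1.47  1.45] F [-0.18 -0.23  0.57] gap 3.57 t 4.25
rot [ 0.0271 -0.0038  0.128 ] deg 7.5 shift cm [ 1.8   8.57 -0.09] q [-0.41  0.47  1.4  -0.05  1.47  1.45] F [-0.18 -0.23  0.57] gap 3.57 t 4.25
[-0.00772174 -0.05640997  0.03679432]
```

Request:
servo_tool(plan=[[0.0027,-0.0004,0.0128,0.18,0.86,-0.01,3.2],[0.0054,-0.0008,0.0256,0.36,1.71,-0.02,3.2],[0.0081,-0.0011,0.0384,0.54,2.57,-0.03,3.2],[0.0108,-0.0015,0.0512,0.72,3.43,-0.04,3.2],[0.0136,-0.0019,0.064,0.9,4.28,-0.06,3.2],[0.0163,-0.0023,0.0768,1.08,5.14,-0.07,3.2],[0.019,-0.0027,0.0896,1.26,6.0,-0.08,3.2],[0.0217,-0.003,0.1024,1.44,6.86,-0.09,3.2],[0.0244,-0.0034,0.1152,1.62,7.71,-0.1,3.2],[0.0271,-0.0038,0.128,1.8,8.57,-0.11,3.2],[0.0271,-0.0038,0.128,1.8,8.57,-0.11,3.2],[0.0271,-0.0038,0.128,1.8,8.57,-0.11,3.2]])

```text
time_s: 5.45
tool_pos: [0.583, -0.1226, 0.0545]
tool_rot: [0.413, -0.509, 0.587, -0.475]
force: [1.5, 1.8, 1.5]
finger_gap: 0.381
```

```bash
python3 - <<'E'
from t1 import *
tgt=MARK+RB.apply([.013,0,.006]); Rt2=tool(RB.apply([0,1,0]),-RB.apply([0,0,1]))
go(Rt2,tgt); print(sense()['ft_torque'])
save('scene','s3',crop=(140,120,280,225),scale=5)
save('top','s3t',crop=(225,150,375,262),scale=5)
E
```

```text
rot [-0.0016  0.0002 -0.0006] deg 0.1 shift cm [-0.02 -0.13  0.03] q [-0.28  0.46  1.42 -0.03  1.47  1.44] F [1.55 1.84 1.55] gap 3.55 t 5.45
[ 0.50902613 -0.29468121 -0.14606735]
```

View pics/s3.png

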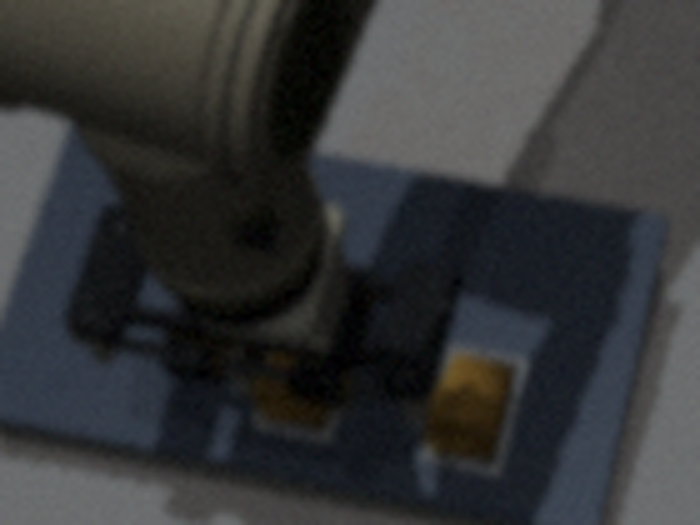

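View pics/s3t.png

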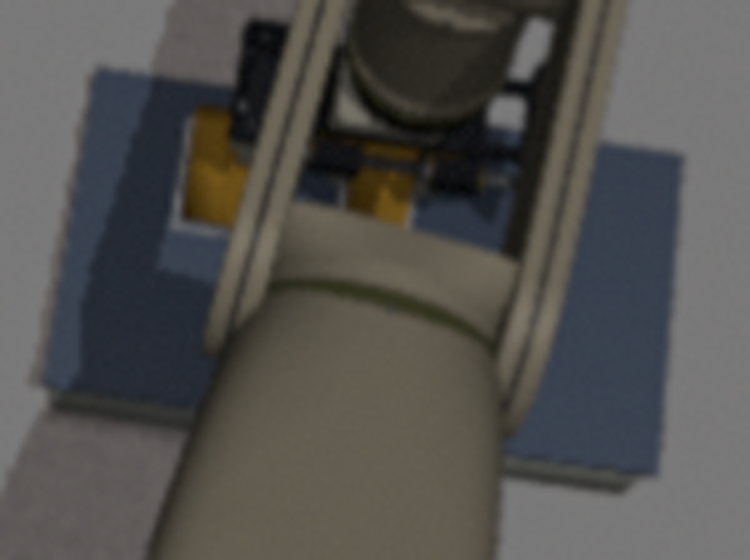

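The wedge appears inside the tape, with its outline showing at scene (290,430) and top (378,215). I'll open slightly and back off along the board's normal, then check.

Request:
servo_tool(plan=[[0,0,0,0,0,0,4.2],[0,0,0,0,0,0,4.8],[0,0,0,0,0,0,4.8],[0,0,0,0,0,0,4.8],[0,0,0,0.4,-0.06,2,4.8],[0,0,0,1.05,-0.15,5,5],[0,0,0,1.9,-0.3,9,6],[0,0,0,0,4,14,9],[0,0,0,-2,8,17,9],[0,0,0,-4,13,20,9],[0,0,0,-4,18,20,9],[0,0,0,-4,22,20,9]])

```text
time_s: 6.75
tool_pos: [0.5439, 0.0787, 0.2553]
tool_rot: [0.413, -0.508, 0.586, -0.476]
force: [1.3, -0.9, -0.4]
finger_gap: 0.962
```

```bash
python3 - <<'E'
from mv import *
s,p,_=cur(); print(p,s['q'],s['force'])
save('scene','s4',crop=(120,130,280,235),scale=5)
save('top','s4t',crop=(225,150,375,262),scale=5)
E
```

```text
[0.54393821 0.07874558 0.25532183] [0.02646914 0.18500596 1.37585014 0.03557428 1.78359894 1.74301486] [ 1.27821165 -0.93033188 -0.40178086]
```

View pics/s4.png

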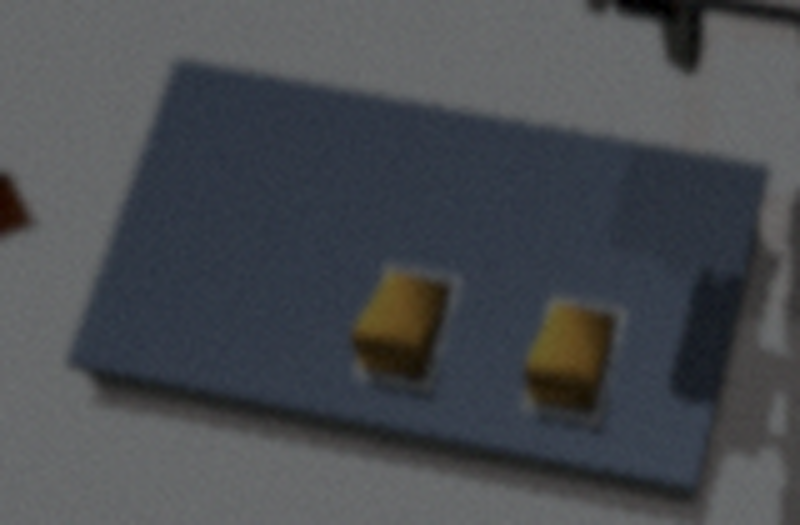

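View pics/s4t.png

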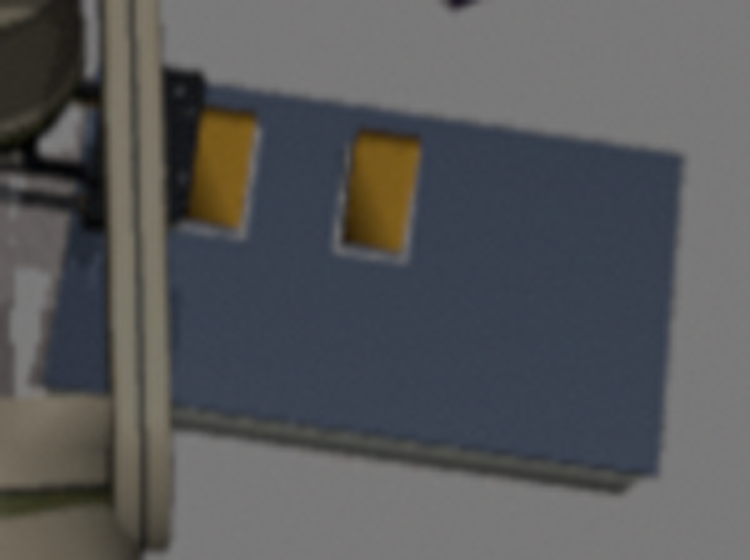

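```bash
python3 - <<'E'
from fit import *
np.set_printoptions(precision=4,suppress=True)
C={'top':(225,155,370,255),'scene':(120,130,285,240)}
def run(n,key,names):
    D=np.load(f'/tmp/{key}.npz'); RB=bframe(-8.05); O=np.array([.5300 if n=='top' else .5315,-.1179,.06])
    for nm,y0 in names:
        g=crop(gold(D['im']),C[n]); m=(up(g)>.14).astype(np.uint8); k,l,st,ce=cv2.connectedComponentsWithStats(m)
        tgt=(proj(n,RB.apply([.04,y0,.02])+O)[0]-C[n][:2])*S
        i=1+np.argmin([np.hypot(*(ce[j]-tgt))+(1e4 if st[j,4]<1000 else 0) for j in range(1,k)])
        T=(l==i).astype(float)
        r=fitmask([(n,C[n])],[T],lambda p:RB.apply(R.from_euler('z',p[2],degrees=True).apply(W)+[p[0],p[1],0])+O,[.04,y0,0],[.005,.005,6]); print(key,nm,r)
run('scene','scene0',[('set',.098)])
run('scene','s4',[('set',.098),('loose',.002)])
run('top','top0',[('set',.098)])
run('top','s4t',[('loose',.002)])
# bottle overlay
el=np.radians(35)
for n in C:
    im=np.load(f'/tmp/{n}0.npz')['im']
    o=np.clip(im.astype(float)*1.7,0,255).astype(np.uint8)[:,:,::-1].copy()
    mid=np.array([.5685,.2995,.099])
    if n=='top': c=(95,155,215,225)
    else: c=(295,150,425,245)
    k=6
    o=cv2.resize(o[c[1]:c[3],c[0]:c[2]],None,fx=k,fy=k,interpolation=cv2.INTER_CUBIC)
    az=np.radians(114); a=np.array([np.cos(az)*np.cos(el),np.sin(az)*np.cos(el),np.sin(el)])
    e1=np.array([-np.sin(az),np.cos(az),0]); e2=np.cross(a,e1)
    t=np.linspace(0,2*np.pi,60)
    for x,r,cl in((-.075,.028,(0,0,255)),(.075,.028,(0,255,0)),(.127,.0165,(0,255,255)),(-.052,.028,(255,255,0))):
        P=mid+a*x+r*(np.outer(np.cos(t),e1)+np.outer(np.sin(t),e2))
        uv=((proj(n,P)-c[:2]+.5)*k).astype(int); cv2.polylines(o,[uv],True,cl,1)
    P=mid+np.outer([-.075,.127],a); uv=((proj(n,P)-c[:2]+.5)*k).astype(int); cv2.line(o,tuple(map(int,uv[0])),tuple(map(int,uv[1])),(255,0,255),1)
    cv2.imwrite(f'pics/bot_{n}.png',o)
E
```

```text
scene0 set (array([0.0363, 0.0959, 7.876 ]), np.float64(0.19528445644775266))
s4 set (array([0.0361, 0.096 , 7.9863]), np.float64(0.2034265574808449))
s4 loose (array([ 0.0366, -0.0002,  7.9228]), np.float64(0.20871440525176194))
top0 set (array([0.0412, 0.0977, 0.9967]), np.float64(0.1049952226863798))
s4t loose (array([ 0.0418,  0.0015, -0.671 ]), np.float64(0.10528146122094119))
```

View pics/bot_top.png

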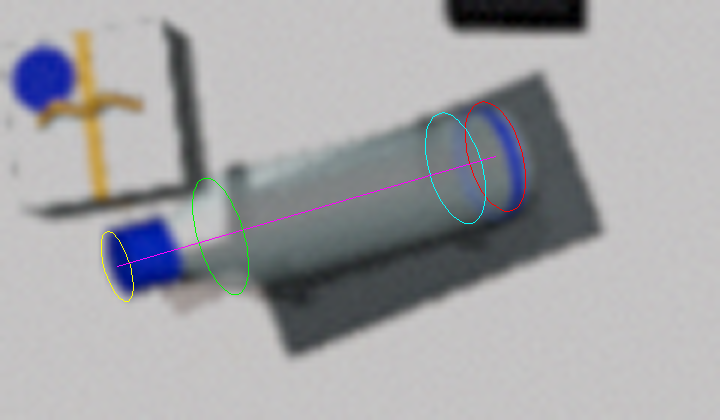

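View pics/bot_scene.png

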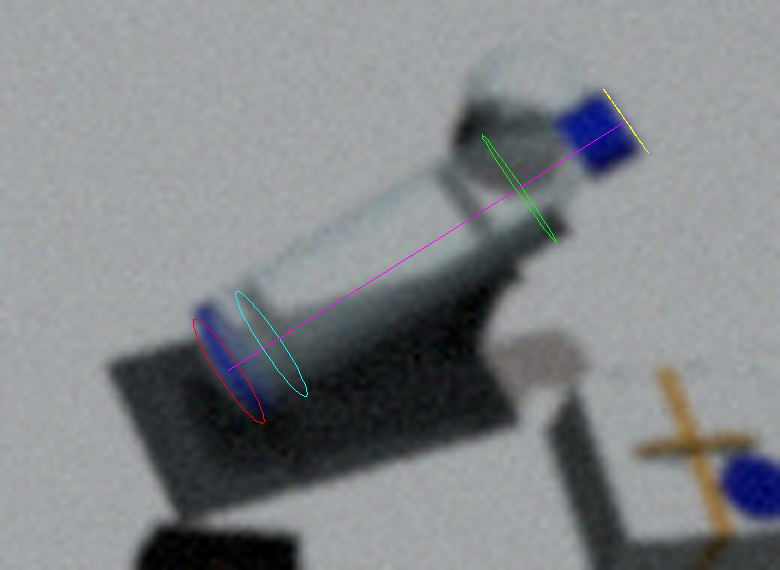

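The wedge fit agrees in both cameras: it is 0.5 mm off the partner's line, 96 mm apart, and turned by less than 2°. The partner has not moved. The bottle overlay is a few mm off (cap near (150,255) in the top crop, (600,132) in the scene crop), so I'll refine it from depth.

```bash
cat > botfit.py <<'E'
from h import *
from scipy.optimize import least_squares
np.set_printoptions(precision=4,suppress=True)
def body(n,key,mid,a,far=.02):
    z=np.load(f'/tmp/{key}.npz'); d=z['d']; v,u=np.mgrid[:384,:512]; ok=d.ravel()>0
    P=deproj(n,np.c_[u.ravel(),v.ravel()][ok],d.ravel()[ok])
    q=P-mid; s=q@a; rad=np.linalg.norm(q-np.outer(s,a),axis=1)
    return P[(abs(s)<.07)&(rad<.028+.012)&(rad>.028-.012)]
if __name__=='__main__':
    el=np.radians(35)
    allP=[]
    for n in('top','scene'):
        mid=np.array([.5685,.2995,.099]); az=np.radians(114)
        a=np.array([np.cos(az)*np.cos(el),np.sin(az)*np.cos(el),np.sin(el)])
        P=body(n,n+'0',mid,a); print(n,len(P))
        allP.append(P)
    def f(p,P):
        a=np.array([np.cos(p[3])*np.cos(p[4]),np.sin(p[3])*np.cos(p[4]),np.sin(p[4])]); q=P-np.r_[p[0],.2995,p[2]]
        return np.linalg.norm(np.cross(q,a),axis=1)-.028
    for P in allP+[np.vstack(allP)]:
        r=least_squares(lambda p:f(np.r_[p[0],0,p[1:]],P),[.5685,.099,np.radians(114),el],loss='soft_l1',f_scale=.001)
        print('x at y=.2995, z, az, el',r.x[:2],np.degrees(r.x[2:]),np.abs(r.fun).mean(), np.median(np.abs(f(np.r_[r.x[0],0,r.x[1:]],P))))
    # blue foot band & cap positions
    for n in('top','scene'):
        z=np.load(f'/tmp/{n}0.npz'); im=z['im'].astype(int); d=z['d']
        m=((im[:,:,2]-im[:,:,0]>50)).astype(np.uint8); k,l,st,ce=cv2.connectedComponentsWithStats(m)
        for i in range(1,k):
            if st[i,4]>5:
                v,u=np.where(l==i); P=deproj(n,np.c_[u,v],d[v,u]); print(n,st[i,4],ce[i],np.median(P,0))
E
python3 botfit.py
```

```text
top 900
scene 1165
x at y=.2995, z, az, el [0.5661 0.1009] [112.775   35.0724] 0.0016180367199836656 0.0012462521952883061
x at y=.2995, z, az, el [0.5664 0.1009] [112.7301  35.2051] 0.001394440570519715 0.0010506993941222335
x at y=.2995, z, az, el [0.5663 0.1009] [112.7421  35.1461] 0.001494853851656587 0.0011350686874372802
top 69 [101.6957 167.3333] [0.6331 0.4773 0.0514]
top 21 [179.7143 180.1905] [0.5919 0.23   0.0808]
top 98 [118.5306 197.1122] [0.5308 0.3803 0.1774]
scene 47 [461.6383  12.5957] [-0.1556  0.6767  0.2034]
scene 63 [393.6508 171.4127] [0.5385 0.3785 0.1777]
scene 7 [331.2857 208.5714] [0.6041 0.2345 0.0815]
scene 58 [420.931  230.6034] [0.6309 0.475  0.0518]
```

```bash
cat > t2.py <<'E'
from mv import *
a=np.radians(112.74); e=np.radians(35.1)
ax=np.array([np.cos(a)*np.cos(e),np.sin(a)*np.cos(e),np.sin(e)])
n=np.array([-np.cos(a)*np.sin(e),-np.sin(a)*np.sin(e),np.cos(e)])
mid=np.array([.5673,.2970,.0990])
Rg=tool([np.sin(a),-np.cos(a),0],-n)
tip=mid-.019*n
def go1(Rt,pt):
    s,p,Rc=cur(); rv=(Rt*Rc.inv()).as_rotvec()
    print('rot',np.round(rv,4),'deg',np.round(np.degrees(np.linalg.norm(rv)),1),'shift cm',np.round((np.array(pt)-p)*100,2),'q',np.round(s['q'],2),'F',np.round(s['force'],2),'gap',round(s['finger_gap']*9.3,2),'t',s['time_s'])
E
python3 - <<'E'
from t2 import *
go1(Rg,tip+n*.14)
E
```

```text
rot [ 0.7781 -0.6007  1.9627] deg 125.8 shift cm [ 5.07 14.98 -5.65] q [0.03 0.19 1.38 0.04 1.78 1.74] F [ 0.55 -0.82 -0.4 ] gap 9.02 t 6.85
```

Request:
servo_tool(plan=[[0.7781,-0.6007,1.9627,3,8,3,9.3],[0.7781,-0.6007,1.9627,3,8,3,9.3],[0.7781,-0.6007,1.9627,3,8,3,9.3],[0.7781,-0.6007,1.9627,3,8,3,9.3],[0.7781,-0.6007,1.9627,3,8,3,9.3],[0.7781,-0.6007,1.9627,3,8,3,9.3],[0.7781,-0.6007,1.9627,3,8,3,9.3],[0.7781,-0.6007,1.9627,3,8,3,9.3],[0.7781,-0.6007,1.9627,3,8,3,9.3],[0.7781,-0.6007,1.9627,3,8,3,9.3],[0.7781,-0.6007,1.9627,3,8,3,9.3],[0.7781,-0.6007,1.9627,3,8,3,9.3]])

```text
time_s: 8.05
tool_pos: [0.5739, 0.1566, 0.2826]
tool_rot: [0.857, -0.511, 0.049, 0.049]
force: [0.3, -0.2, -0.6]
finger_gap: 1.002
```

```bash
python3 - <<'E'
from t2 import *
go1(Rg,tip+n*.14)
E
```

```text
rot [ 0.141  -0.1076  0.3545] deg 22.7 shift cm [ 2.03  7.62 -8.46] q [-0.12  0.19  1.39  0.48  1.75 -0.08] F [ 0.32 -0.23 -0.57] gap 9.32 t 8.05
```

Request:
servo_tool(plan=[[0.141,-0.1076,0.3545,2,7.6,-8.4,9.3],[0.141,-0.1076,0.3545,2,7.6,-8.4,9.3],[0.141,-0.1076,0.3545,2,7.6,-8.4,9.3],[0.141,-0.1076,0.3545,2,7.6,-8.4,9.3],[0.141,-0.1076,0.3545,2,7.6,-8.4,9.3],[0.141,-0.1076,0.3545,2,7.6,-8.4,9.3],[0.141,-0.1076,0.3545,2,7.6,-8.4,9.3]])

```text
time_s: 8.75
tool_pos: [0.5949, 0.2328, 0.2009]
tool_rot: [0.87, -0.454, -0.09, 0.172]
force: [-0.0, 0.5, 0.1]
finger_gap: 0.999
```

```bash
python3 - <<'E'
from t2 import *
go1(Rg,tip+n*.14); go1(Rg,tip+n*.03); go1(Rg,tip)
save('scene','s5',crop=(260,100,440,235),scale=4)
save('top','s5t',crop=(80,130,260,265),scale=4)
E
```

```text
rot [0.0028 0.0012 0.0065] deg 0.4 shift cm [-0.07  0.   -0.29] q [-0.03  0.39  1.34  0.55  1.67 -0.44] F [-0.02  0.53  0.13] gap 9.29 t 8.75
rot [0.0028 0.0012 0.0065] deg 0.4 shift cm [-2.51  5.84 -9.29] q [-0.03  0.39  1.34  0.55  1.67 -0.44] F [-0.02  0.53  0.13] gap 9.29 t 8.75
rot [0.0028 0.0012 0.0065] deg 0.4 shift cm [ -3.18   7.43 -11.75] q [-0.03  0.39  1.34  0.55  1.67 -0.44] F [-0.02  0.53  0.13] gap 9.29 t 8.75
```

View pics/s5.png

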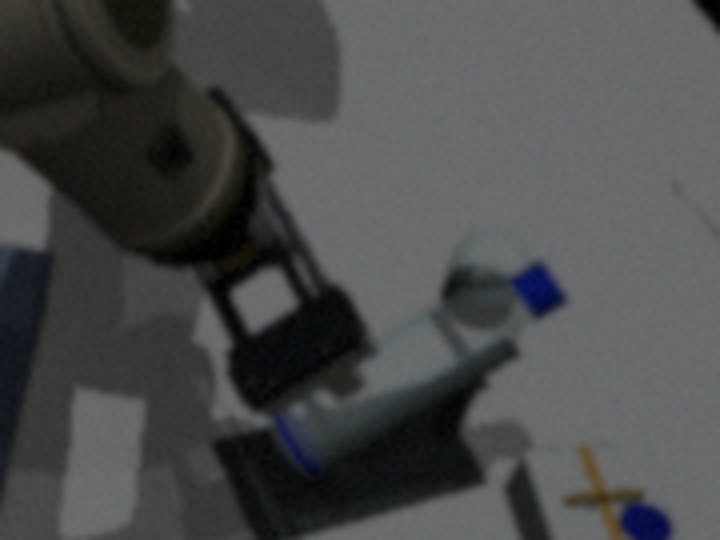

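View pics/s5t.png

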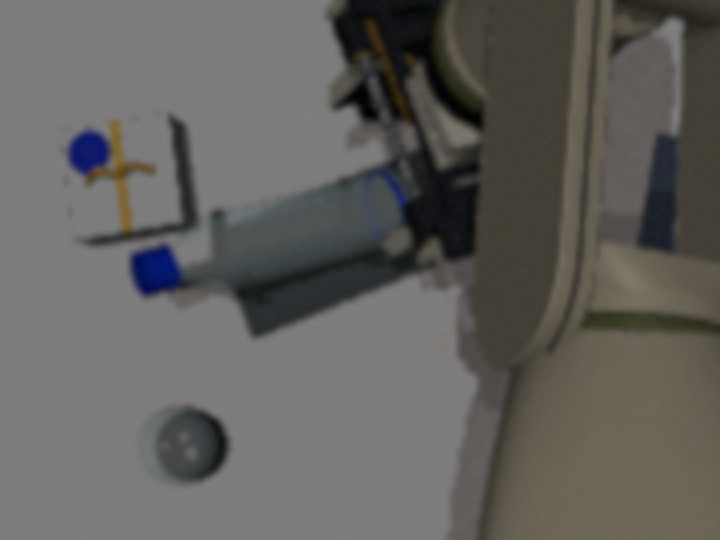

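```bash
python3 - <<'E'
from t2 import *
s,p,Rc=cur()
M=Rc.as_matrix()
for n_,c in(('top',(80,130)),('scene',(260,100))):
    print(n_,((proj(n_,[p+M[:,0]*.0465,p-M[:,0]*.0465,p,p+M[:,1]*.10])-c)*4).round())
E
```

```text
top [[341. 108.]
 [390. 237.]
 [365. 172.]
 [312. 219.]]
scene [[348. 379.]
 [284. 262.]
 [315. 319.]
 [371. 373.]]
```

The finger tips match their projection, at top (341,108) and (390,237), and they straddle the bottle. Going down.

Request:
servo_tool(plan=[[0.003,0.001,0.006,-0.5,1.2,-2,9.3],[0.003,0.001,0.006,-1.0,2.4,-4,9.3],[0.003,0.001,0.006,-1.6,3.7,-6,9.3],[0.003,0.001,0.006,-2.1,4.9,-7.8,9.3],[0.003,0.001,0.006,-2.5,5.85,-9.3,9.3],[0.003,0.001,0.006,-2.5,5.85,-9.3,9.3],[0.003,0.001,0.006,-2.5,5.85,-9.3,9.3]])

```text
time_s: 9.55
tool_pos: [0.569, 0.2921, 0.1063]
tool_rot: [0.87, -0.451, -0.09, 0.176]
force: [0.5, -0.0, 0.1]
finger_gap: 0.999
```

```bash
python3 - <<'E'
from t2 import *
go1(Rg,tip)
save('scene','s6',crop=(260,100,440,235),scale=4)
save('top','s6t',crop=(80,130,260,265),scale=4)
E
```

```text
rot [-0.0008 -0.0028 -0.0018] deg 0.2 shift cm [-0.6   1.5  -2.28] q [ 0.06  0.43  1.47  0.58  1.49 -0.46] F [ 0.47 -0.02  0.08] gap 9.29 t 9.55
```

View pics/s6.png

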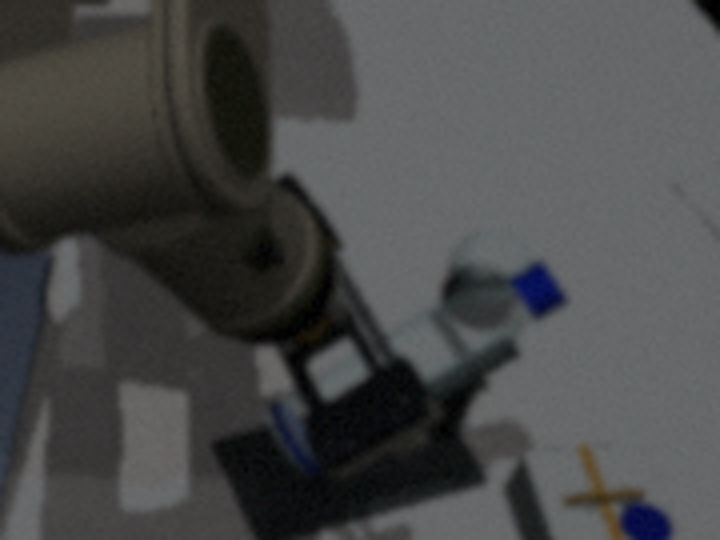

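View pics/s6t.png

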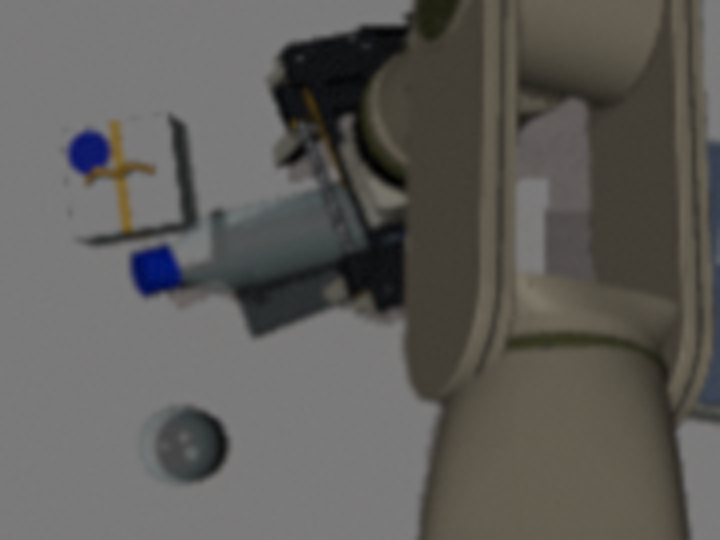

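The fingers are on either side of the bottle, at top (295,150) and (330,290), with clearance. I'll do the last part and close.

Request:
servo_tool(plan=[[0,0,0,-0.3,0.75,-1.15,9.3],[0,0,0,-0.6,1.45,-2.25,9.3],[0,0,0,-0.6,1.45,-2.25,9.3],[0,0,0,-0.6,1.45,-2.25,7],[0,0,0,-0.6,1.45,-2.25,6.4]])

```text
time_s: 10.15
tool_pos: [0.5629, 0.3067, 0.0834]
tool_rot: [0.87, -0.451, -0.09, 0.176]
force: [-0.6, 0.2, 0.6]
finger_gap: 0.875
```

```bash
python3 - <<'E'
from t2 import *
go1(Rg,tip)
E
```

```text
rot [-0.0009 -0.0029 -0.0018] deg 0.2 shift cm [0.01 0.04 0.01] q [ 0.08  0.45  1.49  0.59  1.44 -0.46] F [-0.56  0.19  0.64] gap 8.14 t 10.15
```

Request:
servo_tool(plan=[[0,0,0,0,0,0,6.2],[0,0,0,0,0,0,5.8],[0,0,0,0,0,0,5.4],[0,0,0,0,0,0,5],[0,0,0,0,0,0,5],[0,0,0,0,0,0,5],[0,0,0,0,0,0,5]])

```text
time_s: 10.85
tool_pos: [0.5632, 0.3066, 0.0835]
tool_rot: [0.87, -0.451, -0.09, 0.176]
force: [1.2, -0.2, 2.3]
finger_gap: 0.594
```

```bash
python3 - <<'E'
from t2 import *
go1(Rg,tip); print(n)
E
```

```text
rot [-0.0009 -0.0024 -0.0015] deg 0.2 shift cm [-0.01  0.05 -0.01] q [ 0.08  0.45  1.49  0.59  1.44 -0.46] F [ 1.16 -0.17  2.25] gap 5.52 t 10.85
[ 0.22226828 -0.5303092   0.81814972]
```

Request:
servo_tool(plan=[[0,0,0,0.2,-0.4,0.6,5],[0,0,0,0.45,-1.05,1.65,5],[0,0,0,0.9,-2.1,3.3,5],[0,0,0,1.4,-3.2,4.9,5],[0,0,0,1.8,-4.2,6.5,5],[0,0,0,2.2,-5.3,8.2,5],[0,0,0,2.2,-5.3,11,5],[0,0,0,2.2,-5.3,13,5],[0,0,0,2.2,-5.3,13,5],[0,0,0,2.2,-5.3,13,5]])

```text
time_s: 11.85
tool_pos: [0.585, 0.2535, 0.2133]
tool_rot: [0.87, -0.452, -0.09, 0.176]
force: [0.5, -0.1, -4.1]
finger_gap: 0.596
```

```bash
cat > t3.py <<'E'
from t2 import *
nb=RB.apply([0,0,1])
Rp=tool(RB.apply([1,0,0]),-nb)   # jaw along slope
REST=MARK+RB.apply([0,.048,0])
E
python3 - <<'E'
from t3 import *
s,p,Rc=cur(); print(p,s['force'],s['finger_gap']*9.3, s['ft_torque'])
T=REST+RB.apply([-.046,0,.028-.019])
print(REST,T,Rp.as_matrix()); go1(Rp,T+nb*.12)
save('scene','s7',scale=1.5); save('top','s7t',scale=1.5)
E
```

```text
[0.58504666 0.25352307 0.21331273] [ 0.51759045 -0.14436426 -4.06173708] 5.538349036525391 [-0.59576403 -0.3147923   0.00940201]
[ 0.57572179 -0.07447298  0.0517    ] [ 0.53302313 -0.06843407  0.07006727] [[ 9.68509169e-01 -2.05862979e-01  1.40037220e-01]
 [-1.36977071e-01  2.91153751e-02  9.90146240e-01]
 [-2.07911691e-01 -9.78147601e-01  5.55111512e-17]]
rot [-0.6378  0.1219 -0.4556] deg 45.4 shift cm [ -2.73 -32.55  -2.59] q [ 0.    0.36  1.35  0.56  1.67 -0.41] F [ 0.52 -0.14 -4.06] gap 5.54 t 11.85
```

View pics/s7.png

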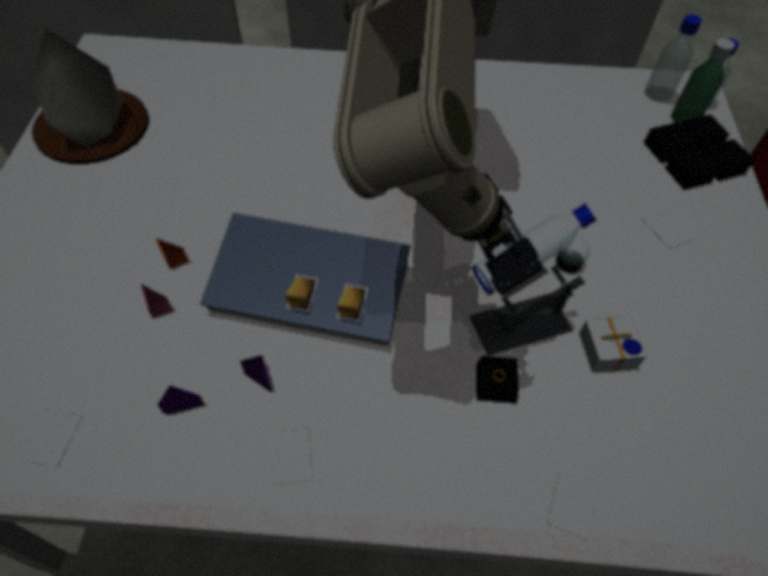

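View pics/s7t.png

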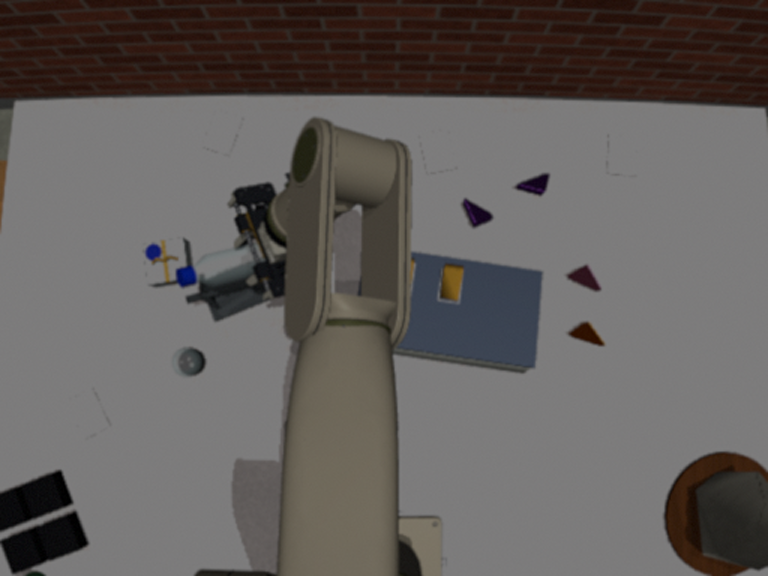

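The bottle is lifted clear, and the wedges and goods have not moved. Now I'll carry it to above the board.

Request:
servo_tool(plan=[[-0.053,0.01,-0.038,-0.2,-2.6,0.5,5],[-0.106,0.02,-0.076,-0.4,-5.3,1,5],[-0.159,0.03,-0.114,-0.7,-8,1,5],[-0.213,0.041,-0.152,-0.9,-10.8,1,5],[-0.266,0.051,-0.19,-1.1,-13.5,1,5],[-0.319,0.061,-0.228,-1.4,-16.3,1,5],[-0.372,0.071,-0.266,-1.6,-19,1,5],[-0.425,0.081,-0.304,-1.8,-21.7,1,5],[-0.478,0.091,-0.342,-2,-24.4,1,5],[-0.531,0.102,-0.38,-2.3,-27.1,0.5,5],[-0.585,0.112,-0.418,-2.5,-29.8,0,5],[-0.6378,0.1219,-0.4556,-2.7,-32.5,0,5]])

```text
time_s: 13.15
tool_pos: [0.5565, -0.0718, 0.2107]
tool_rot: [0.706, -0.696, 0.125, 0.025]
force: [0.1, 0.3, -4.1]
finger_gap: 0.599
```

Request:
servo_tool(plan=[[0,0,0,0,0,0,5],[0,0,0,0,0,0,5],[0,0,0,0,0,0,5]])

```text
time_s: 13.45
tool_pos: [0.5576, -0.0704, 0.2124]
tool_rot: [0.707, -0.695, 0.124, 0.025]
force: [0.1, 0.7, -2.4]
finger_gap: 0.593
```

```bash
python3 - <<'E'
from t3 import *
s,p,Rc=cur(); print(p,s['force'],s['finger_gap']*9.3, s['ft_torque'])
T=REST+RB.apply([-.046,0,.028-.019])
go1(Rp,T+nb*.12); go1(Rp,T)
save('scene','s8',crop=(100,60,300,240),scale=3); save('top','s8t',crop=(200,100,400,280),scale=3)
from botfit import *
a=RB.apply([0,1,0]); gp=p+Rc.apply([0,-.019,0]); print('grasp pt',gp)
al=[]
for nn,k in(('top','s8t'),('scene','s8')):
    P=body(nn,k,gp,a); print(nn,len(P)); al.append(P)
def f(q,P):
    ax=np.array([np.cos(q[2])*np.cos(q[3]),np.sin(q[2])*np.cos(q[3]),np.sin(q[3])]); return np.linalg.norm(np.cross(P-np.r_[q[0],gp[1],q[1]],ax),axis=1)-.028
for P in al:
    if len(P)>50:
        r=least_squares(f,[gp[0],gp[2],np.radians(82),0],args=(P,),loss='soft_l1',f_scale=.001); print(r.x[:2],np.degrees(r.x[2:]),np.median(abs(f(r.x,P))))
for nn,k in(('top','s8t'),('scene','s8')):
    z=np.load(f'/tmp/{k}.npz'); im=z['im'].astype(int); d=z['d']
    m=((im[:,:,2]-im[:,:,0]>40)).astype(np.uint8); kk,l,st,ce=cv2.connectedComponentsWithStats(m)
    for i in range(1,kk):
        if st[i,4]>5:
            v,u=np.where(l==i); P=deproj(nn,np.c_[u,v],d[v,u]); m_=np.median(P,0); print(nn,st[i,4],m_,'along',(m_-gp)@a)
E
```

```text
[ 0.55757386 -0.07044037  0.21243565] [ 0.12161451  0.74082295 -2.40623363] 5.512529540496808 [-0.16886634 -0.29574699  0.04111718]
rot [-0.0023 -0.0016 -0.0002] deg 0.2 shift cm [ 0.02 -0.15 -2.5 ] q [-0.21  0.25  1.38 -0.01  1.72 -0.07] F [ 0.12  0.74 -2.41] gap 5.51 t 13.45
rot [-0.0023 -0.0016 -0.0002] deg 0.2 shift cm [ -2.46   0.2  -14.24] q [-0.21  0.25  1.38 -0.01  1.72 -0.07] F [ 0.12  0.74 -2.41] gap 5.51 t 13.45
grasp pt [ 0.5615 -0.071   0.231 ]
top 402
scene 646
[0.5614 0.2308] [82.1148 -0.9052] 0.0011711376990694803
[0.5625 0.2299] [82.3913 -0.6762] 0.0008043305493004964
top 79 [0.6331 0.4781 0.0515] along 0.553754360220648
top 93 [0.5763 0.0434 0.2446] along 0.11537849363217705
top 63 [ 0.5502 -0.136   0.257 ] along -0.06593494194079921
scene 62 [-0.1544  0.677   0.2029] along 0.640417305390864
scene 11 [-0.1381  0.7856  0.1623] along 0.7502005156108529
scene 28 [ 0.5631 -0.1394  0.2559] along -0.06749521399349226
scene 77 [0.5858 0.0435 0.2428] along 0.11682220073834629
scene 83 [0.6315 0.4759 0.052 ] along 0.5513006522086181
```

View pics/s8.png

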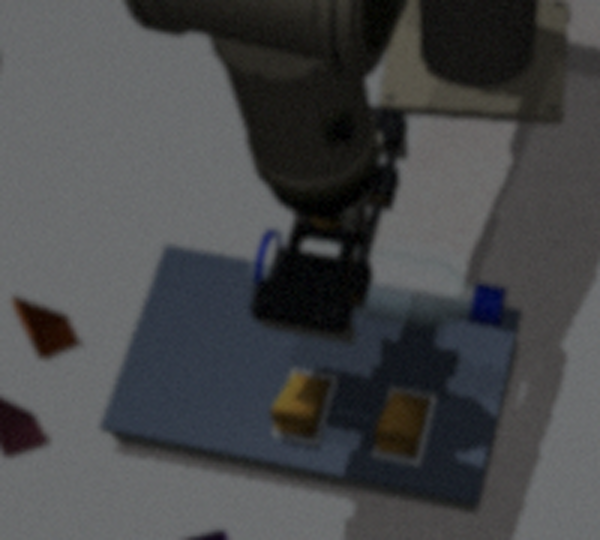

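View pics/s8t.png

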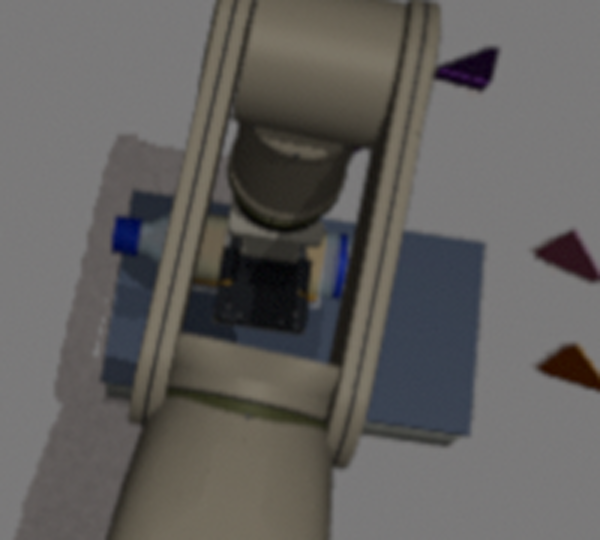

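The bottle is held level, az 82.2° against 81.95° wanted, and the grasp point is at its middle within 2 mm (cap at scene (488,303), foot ring at (265,257)). I'll go down along the normal and stop 5 mm high and 3 mm uphill.

Request:
servo_tool(plan=[[0.002,0,0,-0.35,0.0,-2,5],[0.004,0,0,-0.75,0.05,-4.3,5],[0.006,0,0,-1.15,0.1,-6.6,5],[0.008,0,0,-1.55,0.12,-9,5],[0.01,0,0,-1.9,0.15,-11,5],[0.01,0,0,-2.2,0.17,-12.7,5],[0.01,0,0,-2.36,0.19,-13.7,5],[0.01,0,0,-2.36,0.19,-13.7,5],[0.01,0,0,-2.36,0.19,-13.7,5],[0.01,0,0,-2.36,0.19,-13.7,5]])

```text
time_s: 14.55
tool_pos: [0.5354, -0.0696, 0.0776]
tool_rot: [0.71, -0.693, 0.123, 0.024]
force: [0.4, 0.5, -2.8]
finger_gap: 0.597
```

```bash
cat > chk.py <<'E'
from t3 import *
import sys
from botfit import *
k=sys.argv[1]
s,p,Rc=cur(); print('F',s['force'],s['finger_gap']*9.3, s['ft_torque'],'t',s['time_s'])
gp=p+Rc.apply([0,-.019,0]); print('grasp in rest frame mm',RB.inv().apply(gp-REST)*1000)
save('scene',k,crop=(120,120,280,240),scale=5); save('top',k+'t',crop=(225,150,375,262),scale=5)
a=RB.apply([0,1,0])
def f(q,P):
    ax=np.array([np.cos(q[2])*np.cos(q[3]),np.sin(q[2])*np.cos(q[3]),np.sin(q[3])]); return np.linalg.norm(np.cross(P-np.r_[q[0],q0[1],q[1]],ax),axis=1)-.028
q0=REST+RB.apply([-.043,0,.028]) if len(sys.argv)>2 else gp
for nn,kk in(('top',k+'t'),('scene',k)):
    P=body(nn,kk,q0,a); b=RB.inv().apply(P-REST); P=P[(b[:,2]>.012)&(b[:,0]<-.03)]
    if len(P)>50:
        r=least_squares(f,[q0[0],q0[2],np.radians(82),0],args=(P,),loss='soft_l1',f_scale=.001); print(nn,len(P),'axis in rest mm',RB.inv().apply(np.r_[r.x[0],q0[1],r.x[1]]-REST)*1000,np.degrees(r.x[2:]),np.median(abs(f(r.x,P))))
E
python3 chk.py s9; python3 -c "
from t3 import *
for x,z in((-.046,.028),(-.043,.028)): go1(Rp,REST+RB.apply([x,0,z-.019]))"
```

```text
F [ 0.4256  0.4809 -2.7948] 5.554637160789816 [-0.1147 -0.2644 -0.0171] t 14.55
grasp in rest frame mm [-45.146   -1.0077  35.8767]
top 266 axis in rest mm [-45.1717  -1.0304  35.2266] [81.8827 -0.2536] 0.0013500880339824394
scene 346 axis in rest mm [-43.82    -0.8539  34.8698] [81.8494 -0.2706] 0.0009173801334236443
rot [-0.0103  0.0017  0.0006] deg 0.6 shift cm [-0.22  0.12 -0.74] q [-0.22  0.29  1.58 -0.01  1.48 -0.08] F [ 0.4  -0.63 -3.64] gap 5.53 t 14.65
rot [-0.0103  0.0017  0.0006] deg 0.6 shift cm [ 0.07  0.08 -0.8 ] q [-0.22  0.29  1.58 -0.01  1.48 -0.08] F [ 0.4  -0.63 -3.64] gap 5.53 t 14.65
```

View pics/s9.png

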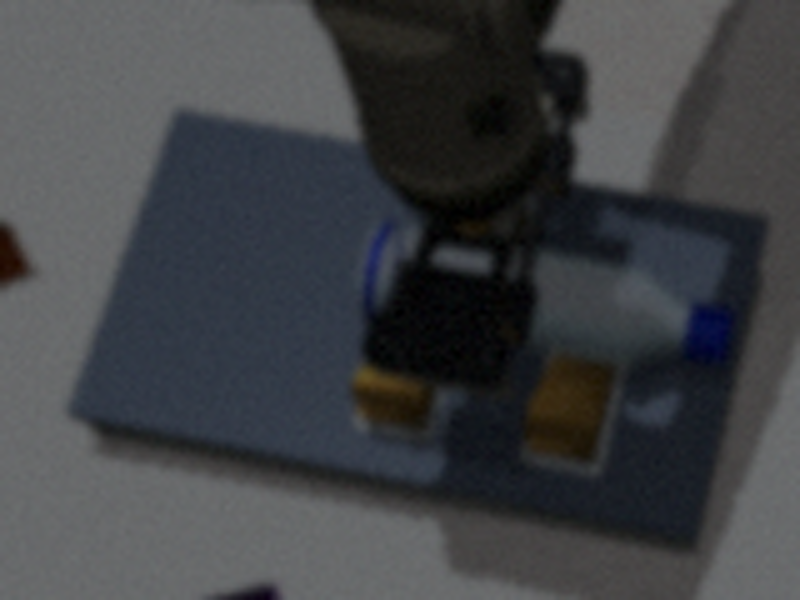

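The bottle hovers 7 mm above the surface, with its axis at x about −45 mm in the rest frame. It is just uphill of the wedges, which are at (395,400) and (572,405). I'll go down in small steps and watch the force.

Request:
servo_tool(plan=[[0,0,0,-0.1,0.05,-0.2,5],[0,0,0,-0.2,0.08,-0.45,5],[0,0,0,-0.2,0.08,-0.5,5],[0,0,0,-0.2,0.08,-0.5,5],[0,0,0,-0.2,0.08,-0.5,5]])

```text
time_s: 15.15
tool_pos: [0.5322, -0.0686, 0.0712]
tool_rot: [0.71, -0.692, 0.123, 0.025]
force: [0.2, -0.1, -2.1]
finger_gap: 0.595
```

Request:
servo_tool(plan=[[0,0,0,0,0,-0.05,5],[0,0,0,0,0,-0.1,5],[0,0,0,0,0,-0.1,5],[0,0,0,0,0,-0.1,5]])

```text
time_s: 15.55
tool_pos: [0.5324, -0.0687, 0.0709]
tool_rot: [0.71, -0.692, 0.123, 0.025]
force: [-3.2, 0.8, 5.9]
finger_gap: 0.597
```

```bash
python3 chk.py s10
```

```text
F [-3.1835  0.802   5.9212] 5.551377764489932 [ 0.0872  0.648  -0.0095] t 15.55
grasp in rest frame mm [-46.7367  -0.5328  28.7007]
top 269 axis in rest mm [-46.5889  -0.529   28.1357] [81.7657 -0.0335] 0.0013548684663921007
scene 357 axis in rest mm [-45.4075  -0.3717  27.9257] [82.4439 -0.0833] 0.0009261356899042776
```

Board contact at z = 28 mm. I'll ease the press and go downhill in 1 mm steps until the wedges are felt.

Request:
servo_tool(plan=[[0,0,0,0.02,0,0.1,5],[0,0,0,0.02,0,0.1,5],[0,0,0,0.02,0,0.1,5]])

```text
time_s: 15.95
tool_pos: [0.5326, -0.0687, 0.071]
tool_rot: [0.71, -0.692, 0.123, 0.025]
force: [0.4, -0.3, -2.5]
finger_gap: 0.592
```

Request:
servo_tool(plan=[[0,0,0,0.05,-0.01,-0.01,5],[0,0,0,0.1,-0.01,-0.02,5],[0,0,0,0.1,-0.01,-0.02,5],[0,0,0,0.1,-0.01,-0.02,5]])

```text
time_s: 16.35
tool_pos: [0.5334, -0.0687, 0.0709]
tool_rot: [0.71, -0.692, 0.123, 0.025]
force: [-0.1, 0.5, -2.6]
finger_gap: 0.595
```

Request:
servo_tool(plan=[[0,0,0,0.05,-0.01,-0.01,5],[0,0,0,0.1,-0.01,-0.02,5],[0,0,0,0.1,-0.01,-0.02,5],[0,0,0,0.1,-0.01,-0.02,5]])

```text
time_s: 16.75
tool_pos: [0.5345, -0.0689, 0.0709]
tool_rot: [0.71, -0.692, 0.123, 0.025]
force: [0.2, -0.3, -3.2]
finger_gap: 0.595
```

```bash
python3 chk.py s11
```

```text
F [ 0.1556 -0.2788 -3.2469] 5.536981282350561 [-0.1255 -0.2152 -0.0364] t 16.75
grasp in rest frame mm [-44.642   -0.4238  29.0982]
top 264 axis in rest mm [-44.4259  -0.4053  28.7124] [81.9267 -0.0325] 0.0014948683329331879
scene 331 axis in rest mm [-43.448   -0.287   28.1338] [81.5627 -0.3531] 0.001081340768276838
```

Request:
servo_tool(plan=[[0,0,0,0.05,-0.01,-0.03,5],[0,0,0,0.08,-0.01,-0.05,5],[0,0,0,0.08,-0.01,-0.05,5],[0,0,0,0.08,-0.01,-0.05,5]])

```text
time_s: 17.25
tool_pos: [0.5353, -0.0689, 0.0704]
tool_rot: [0.71, -0.692, 0.123, 0.025]
force: [1.3, 0.1, -1.8]
finger_gap: 0.597
```

Request:
servo_tool(plan=[[0,0,0,0.04,0,-0.02,5],[0,0,0,0.06,0,-0.03,5],[0,0,0,0.06,0,-0.03,5],[0,0,0,0.06,0,-0.03,5]])

```text
time_s: 17.65
tool_pos: [0.5359, -0.069, 0.0702]
tool_rot: [0.71, -0.692, 0.123, 0.025]
force: [-0.8, 0.2, -0.7]
finger_gap: 0.595
```

```bash
python3 chk.py s12
```

```text
F [-0.7932  0.1684 -0.7215] 5.529512960214907 [-0.0755 -0.0005 -0.0017] t 17.65
grasp in rest frame mm [-43.1137  -0.3305  28.7746]
top 259 axis in rest mm [-42.8321  -0.2949  28.6581] [82.0815 -0.0957] 0.0012593836135022587
scene 324 axis in rest mm [-42.1548  -0.2262  27.8086] [81.5607  0.0842] 0.001010240796401064
```

Request:
servo_tool(plan=[[0,0,0,0.03,0,-0.01,5],[0,0,0,0.04,0,-0.01,5],[0,0,0,0.04,0,-0.01,5],[0,0,0,0.04,0,-0.01,5]])

```text
time_s: 18.15
tool_pos: [0.5362, -0.069, 0.0702]
tool_rot: [0.71, -0.692, 0.123, 0.025]
force: [-3.4, 0.2, 3.5]
finger_gap: 0.596
```

```bash
python3 chk.py s13
```

```text
F [-3.383   0.2214  3.4613] 5.539406781733738 [-0.0472  0.5051  0.0671] t 18.15
grasp in rest frame mm [-42.8314  -0.2905  28.7634]
top 257 axis in rest mm [-43.2458  -0.3655  28.1612] [81.9635  0.1642] 0.0014251149090447925
scene 319 axis in rest mm [-41.965   -0.1979  27.8355] [82.3634 -0.0804] 0.0009693566727657296
```

View pics/s13.png

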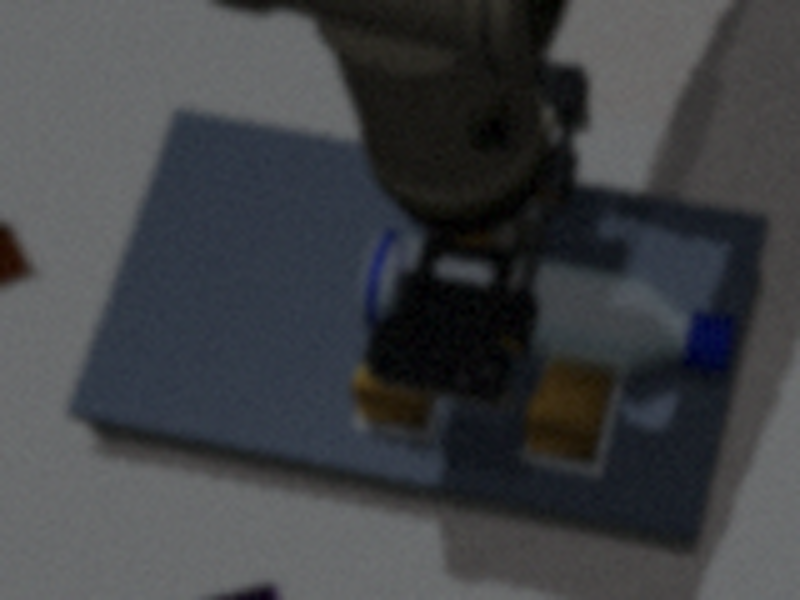

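The force (−3.4, 0, about +6) lies along the wedge-face normal, so the bottle is bearing on the wedges. I'll ease off 0.3 mm and open.

Request:
servo_tool(plan=[[0,0,0,-0.03,0,0.01,5],[0,0,0,-0.03,0,0.01,5],[0,0,0,-0.03,0,0.01,5.6],[0,0,0,-0.03,0,0.01,5.8],[0,0,0,-0.03,0,0.01,6],[0,0,0,-0.03,0,0.01,6.4],[0,0,0,-0.03,0,0.01,6.8],[0,0,0,-0.03,0,0.01,7.2],[0,0,0,-0.03,0,0.01,7.2]])

```text
time_s: 19.15
tool_pos: [0.536, -0.0689, 0.0701]
tool_rot: [0.71, -0.692, 0.123, 0.025]
force: [0.1, -0.8, 0.8]
finger_gap: 0.772
```

```bash
python3 chk.py s14 r
```

```text
F [ 0.0517 -0.7962  0.7961] 7.1767634203759565 [-0.0448 -0.1257  0.0048] t 19.15
grasp in rest frame mm [-43.0025  -0.2833  28.6329]
top 270 axis in rest mm [-42.3643   0.0918  28.1325] [81.5024 -0.13  ] 0.0013363311827415524
scene 375 axis in rest mm [-41.6338   0.184   27.8282] [81.959  -0.0253] 0.0009638180818498827
```

View pics/s14.png

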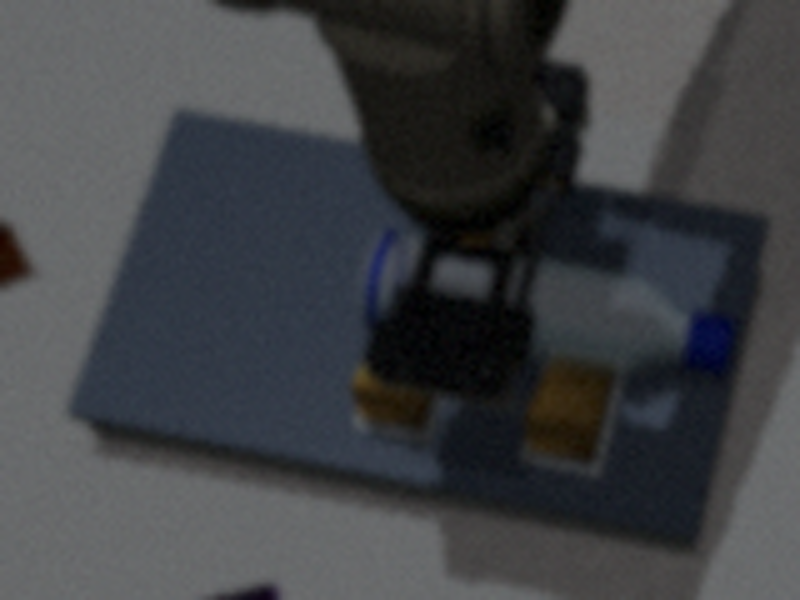

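It is released and has not moved. Now I'll retreat along the normal.

Request:
servo_tool(plan=[[0,0,0,0.2,-0.03,1,7.4],[0,0,0,0.5,-0.07,2.5,7.6],[0,0,0,0.95,-0.13,4.5,7.6],[0,0,0,1.45,-0.2,7,7.6],[0,0,0,2.1,-0.3,10,7.6],[0,0,0,2.9,-0.4,14,7.6],[0,0,0,0,-5,18,7.6],[0,0,0,-4,-10,20,7.6],[0,0,0,-8,-15,20,7.6],[0,0,0,-10,-20,20,7.6],[0,0,0,-10,-25,20,7.6],[0,0,0,-10,-25,20,7.6]])

```text
time_s: 20.45
tool_pos: [0.4352, -0.3211, 0.2727]
tool_rot: [0.71, -0.693, 0.123, 0.024]
force: [0.7, 0.1, 0.7]
finger_gap: 0.816
```

```bash
python3 chk.py s15 r; python3 - <<'E'
from h import *
for n,k in(('scene','s15'),('top','s15t')):
    im=np.load(f'/tmp/{k}.npz')['im']; cv2.imwrite(f'pics/full_{k}.png',cv2.resize(np.clip(im[:,:,::-1]*1.6,0,255).astype(np.uint8),None,fx=1.5,fy=1.5))
E
```

```text
F [0.7141 0.084  0.7265] 7.585225652000238 [-0.0825 -0.1964 -0.0275] t 20.45
grasp in rest frame mm [-148.2228 -264.0742  213.3833]
top 828 axis in rest mm [-42.8323   0.0304  28.2438] [81.9353  0.0443] 0.0012754656416906294
scene 528 axis in rest mm [-41.4843   0.2056  27.8614] [81.9368 -0.0428] 0.0010986911688239762
```

View pics/s15t.png

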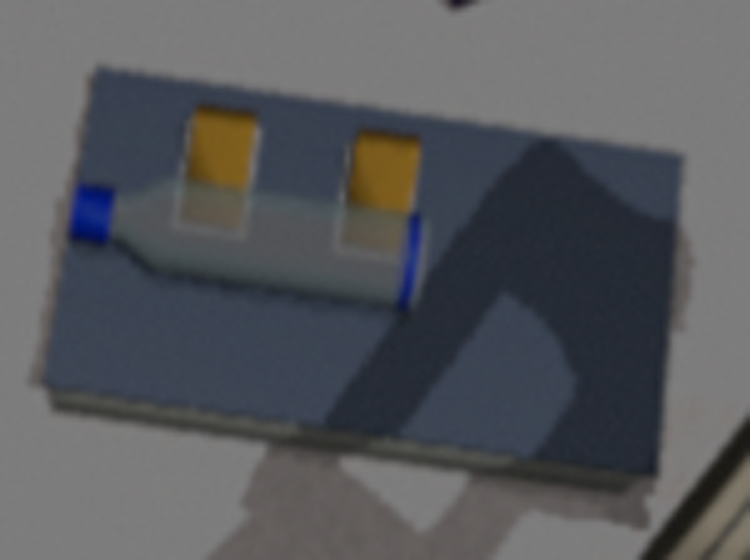

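View pics/full_s15.png

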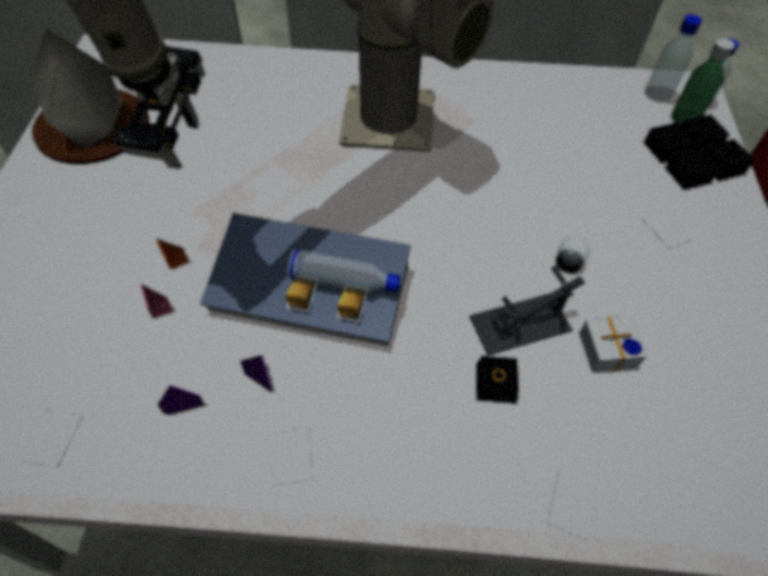

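```bash
python3 - <<'E'
from t3 import *
for nn,k in(('top','s15t'),('scene','s15'),('top','top0')):
    z=np.load(f'/tmp/{k}.npz'); im=z['im'].astype(int); d=z['d']
    m=((im[:,:,2]-im[:,:,0]>50)).astype(np.uint8); kk,l,st,ce=cv2.connectedComponentsWithStats(m)
    for i in range(1,kk):
        if st[i,4]>5:
            v,u=np.where(l==i); P=np.median(deproj(nn,np.c_[u,v],d[v,u]),0); b=RB.inv().apply(P-REST)
            if abs(b[1])<.2: print(nn,st[i,4],b*1000)
            if k=='top0': print('start along axis',(P-mid)@ax*1000, (np.linalg.norm(np.cross(P-mid,ax)))*1000)
for c in('scene','top'):
    for th in('bottle','wedge_set','wedge_loose'):
        print(c,th,[(np.round(RB.inv().apply(np.array(x['point'])-REST)*1000,1).tolist(),round(x['confidence'],2)) for x in eyes.spot_point(c,th)][:6])
E
```

```text
top 85 [-46.07195871 115.66910458  42.04932945]
top 40 [-49.38343856 -67.23630859  52.80253337]
scene 15 [-38.95470134 -67.82876432  54.57850173]
scene 68 [-38.56179004 116.27557529  43.37839428]
start along axis 87.91436130095026 177.10494101150834
start along axis -68.85524059928564 26.326337166509298
start along axis 119.48034630243934 11.987839025188453
scene bottle [([-44.4, 6.7, 26.9], 0.82), ([87.0, 330.9, -31.7], 0.68), ([-41.2, -43.5, 30.6], 0.36)]
scene wedge_set [([-2.4, 52.9, -0.3], 0.73)]
scene wedge_loose [([231.1, -185.6, 18.2], 0.93), ([160.2, -64.1, 0.0], 0.86), ([-41.9, -359.4, -43.8], 0.78), ([-0.3, -51.7, -0.1], 0.76), ([71.2, -340.4, -17.2], 0.7)]
top bottle [([-41.5, 2.5, 25.5], 0.93)]
top wedge_set [([0.5, 48.7, -3.8], 0.71)]
top wedge_loose [([1.5, -45.7, -0.8], 0.63), ([159.3, -66.2, -3.7], 0.6), ([69.0, -340.0, -15.4], 0.5), ([224.6, -189.2, 14.9], 0.48), ([-1.7, 47.0, -5.6], 0.24)]
```

All the checks agree, so I'm handing in.

```bash
python3 -c "
from cell import sense,sign_off
print(sense()['time_s']); print(sign_off())"
```

```text
20.85
the job is handed in; nothing more can be done
None
```

I slid the stray gold wedge over the board, without lifting it, into the empty outline. Then I laid the bottle across the slope against both wedges, cap towards the partner's side. I let go only after the wrist force showed it bearing on the wedge faces. The job was handed in at 20.9 s; sign-off gives no verdict.

**Last checks**
- **Wedge:** before I fetched the bottle, it stood within about 1 mm of the partner's line, 96 mm from it, and turned by less than 2°. I did not repeat that fit at the end. The final pictures show it still in its tape, and the coarser network check put it within about 4 mm.
- **Bottle:** its axis is about 42–43 mm uphill of the rest point and 28 mm out from the surface. It lies within 0.1° of straight across, its middle within about 2 mm of midway, and it did not move after release.
- **Partner and other goods:** they showed no movement in the pictures.

**Disagreements**
- **Cameras:** the two cameras differed by about 1.4 mm along the slope.
- **Scene camera wedge fit:** it gave a false turn of about 8° for both wedges alike, because their dark sides dropped out of the mask.
- **Network:** one reading put the bottle's middle about 7 mm off midway, still well inside the 20 mm allowed.

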